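# Take the test cap off the purge-air line

## Robot

A 6-joint arm with a two-finger parallel gripper is mounted at the origin on the work surface. World frame = base frame: x ahead of the robot, y to its left, z up, the work surface at z = 0. Lengths are in m, angles in degrees, forces in N, time in s.
With the tool pointing down it reaches from about 0.375 to 0.9 m from the base axis. Payload 3.1 kg.
Tool frame: the origin (TCP) lies on the centre line of the jaws, within the pads' length; the fingertips stand 19 mm ahead of it and the grasp point (between the pads) is the TCP; z points along the fingers, y is the direction in which the jaws open and shut (so a half turn about z gives the same grasp; the last joint's range is limited). The gripper opens to 87 mm and grips with 3 to 60 N. Pads are 19 mm wide; open, the fingers measure 117 mm over their backs; the gripper's body (75 mm by 190 mm) begins 51 mm behind the grasp point.
Start: joints at [67.065, 30.224, 82.088, -0, 67.689, -10.227], TCP at [0.137, 0.61, 0.242] pointing down, gripper open.
Joint ranges: [-176.69, 176.69], [-43.24, 126.21], [12.49, 139.97], [-82, 262], [0, 151.66], [-163.58, 163.58]. Speed limits (degrees/s): [159.86, 159.86, 180, 180, 180, 180].

## Interface

Orientations are given as a 3x3 rotation matrix whose columns are the frame's x, y, z axes.
In Python, from rig import bot gives the robot as it stands.
- The arm moves only by the tool carry_out, never from a script. Its argument "targets" is a list of rows, each a list of 6 numbers: the shift along the tool's x, y, z each as a share of 200 mm, from -1 to 1, then the turn, a rotation vector about the tool's x, y, z each as a share of pi/2 rad, from -1 to 1. In form: [[dx, dy, dz, ax, ay, az], ...]. A call has 1 to 20 rows; each row is the pose to reach, as a shift and turn from the pose measured when the call began, along the tool's axes at that moment; what a row does not reach only later rows make up. A row lasts 1/8 s, in which the tool goes at most 62.5 mm and 10.7 degrees, less where a joint would pass 70% of its speed; a pose out of reach is approached as far as the arm can. A call with a number of a shift or a turn outside -1 to 1 is refused whole. A call with a gripper value outside its range is refused whole. "jaw" is the gripper's target within -1 to 1 (fully open at 1, half-way at 0, shut at -1), set as the call begins (left out, the last holds). The fingers move at their own pace and stop on an object; the grip force is fixed at half the most. Time passes only in rows, so rows that repeat a pose let the fingers close. It gives the time, the measured TCP pose, the force and the opening at its end, in the units of the state.
- bot.read_state(): the state, without advancing time (a new reading comes with each control period).
- bot.capture(name): name is "scene" or "top" or "wrist"; returns the picture (480x640x3 uint8, blue, green, red); there is no depth.
- bot.camera_info(name): a dict with "camera_matrix" (3x3 intrinsics, pixels), "view" (4x4, takes a point from world to camera coordinates); the wrist camera has in their place "mount" (4x4, takes a point from camera to tool coordinates, whose origin is the TCP and whose axes are the flange's). Camera axes: x right, y down, z forward; pixel columns grow to the right and rows downward; lengths in m; the calibration is good to about 2 mm. A picture is of the moment at which its call begins: read the wrist's pose just before it. camera_info takes no time and is no camera call.
- bot.hand_in(): hands the job in, once; it reports no verdict.
The state is a dict: "time_s": time; "joint_positions": joint angles; "qvel": joint speeds; "tau": joint torques, N m; "position": TCP position; "tcp_rot": TCP orientation; "force": force on the tool from outside, world axes, zero at the start; "moment": the same for the moment, N m; "opening": opening from 0.0 (shut) to 1.0 (fully open).
Only numpy, scipy, OpenCV 4.12 (cv2) and the standard library are available. Lean on these libraries where they do the work, as an engineer would, in place of code of your own. Each camera call takes 0.05 s, during which the arm holds its last target.

## Task

The pressure test is over. On the line with the orange-collared cap, shut the ball valve (lever square across the tube), then squeeze the orange collar fully into the cap and, holding it in, draw the cap off the tube without wrenching it, and put it in the red bin. Leave the other line (blue-collared cap on, valve open) and everything else on the bench as they are.

Things in the scene. Friction and masses are not known exactly. Their poses are not given: they have to be found in the camera images.
- panel: Stand with a white 300 x 270 mm mounting plate sloping up at 30 deg, away from its front. Origin on the bench, 150 mm beyond the plate's lower edge (30 mm up); x level, forward, y left, z up. In this frame up the slope = (0.866, 0, 0.5), the plate's normal = (-0.5, 0, 0.866). Two blue 16 mm tubes run up it at y = +55 and -55 mm, axes 32 mm above it; side terminals 46 mm tall.
- test_cap: The cap to take off: push-fit end cap with an orange collar, 0.1 kg. Origin on its axis at the bore floor; x = axis, pointing off the tube. White (orange band) body 34 mm dia. from x = -30 to a flat end at +8 mm. The collar's flange, 36 mm dia., 4 mm thick, spans x = -39 to -35 mm; the tube passes through it. Flange to flat end: 47 mm, 42 with the collar in.
- collar_face (a point): Centre of the orange collar's outer face (the face the tube goes in by), 39 mm down the axis from the cap's origin when the collar is out.
- test_cap_collar (a joint): m: orange collar pressed into the cap, 0 = out, 0.005 = fully in; 8 N to start, 16 N fully in (spring). It works teeth in a groove of the tube. As found, a face seal (7 to 9 N) holds the cap 4 mm off the tube end; the hooked teeth keep it there and stop the collar 1 to 3 mm in. With the cap pushed home (15 to 25 N under a squeeze) the collar goes in; over 4.5 mm in, the teeth are free.
- line_cap: Leave in place: the same push-fit end cap with a blue collar, 0.1 kg. Origin on its axis at the bore floor; x = axis, pointing off the tube. Grey (blue band) body 34 mm dia. from x = -30 to a flat end at +8 mm. The collar's flange, 36 mm dia., 4 mm thick, spans x = -39 to -35 mm; the tube passes through it. Flange to flat end: 47 mm, 42 with the collar in.
- red_bin: Red stacking bin fixed to the bench, 180 (x) x 125 (y) x 75 mm high, walls and floor 4 mm; origin under its centre, low front (43 mm high) at -x. Beside the panel, left or right; an alike blue bin is on the other side.
- tip_left (a point): End of the left tube (y = +55 mm on the panel), on its axis; hidden in the cap fitted there. The tube ends 45 mm beyond the plate's upper edge. As found, the fitted cap's origin is 4 mm beyond it up the slope (0 = pushed home); it is clear of the tube, collar too, at 40 mm. Either cap may be on either tube.
- valve_left (a joint): rad: lever of the ball valve on the left tube. 0 = open (lever along the tube, pointing up the slope), 1.57 = shut (square across, pointing out to the panel's left edge) (stop); stays where left; 2 to 3 N at its end. Pivot: 220 mm down the slope from the tube end, 30 mm above the tube's axis, turning about the plate's normal. Red grip 13 mm wide, 10 mm thick, 15 to 70 mm from the pivot.
- lever_left (a point): Middle of the red grip of the left valve's lever, 50 mm from its pivot.
- tip_right (a point): End of the right tube (y = -55 mm on the panel), on its axis; hidden in the cap fitted there. The tube ends 45 mm beyond the plate's upper edge. As found, the fitted cap's origin is 4 mm beyond it up the slope (0 = pushed home); it is clear of the tube, collar too, at 40 mm. Either cap may be on either tube.
- valve_right (a joint): rad: lever of the ball valve on the right tube. 0 = open (lever along the tube, pointing up the slope), 1.57 = shut (square across, pointing out to the panel's right edge) (stop); stays where left; 2 to 3 N at its end. Pivot: 220 mm down the slope from the tube end, 30 mm above the tube's axis, turning about the plate's normal. Red grip 13 mm wide, 10 mm thick, 15 to 70 mm from the pivot.
- lever_right (a point): Middle of the red grip of the right valve's lever, 50 mm from its pivot.
- screwdriver: Screwdriver lying on the bench: a bystander; origin under its middle.
- spanner: Spanner lying on the bench: a bystander; origin under its middle.
- tape_roll: White tape roll, 100 mm dia., 45 mm high: a bystander; origin under its middle.
- cordless_driver: Red and black cordless driver, 203 mm tall, standing on its battery: a bystander; origin under its middle.
- sealant_bottle: White sealant bottle, 52 mm dia., 120 mm tall: a bystander; origin under its middle.
- spare_tee: Grey push-fit tee, 78 mm long, lying: a bystander; origin under its middle.

How it is judged:
By the outcome, as a careful person would: the job done as asked, in the order asked, and still so for the second after the job is handed in, with the robot touching nothing.
It also fails if it takes over 61 s, if anything falls off the work surface, if the arm or the gripper's body presses on something with over 40 N, if the wrist force passes 120 N, or if a joint passes its speed limit or range.

## Working session

There is one attempt and no reset: what is moved stays moved. The work goes in short steps, Python scripts to look and compute and a tool call to move; the robot and the scene stay as the last step left them, time stands still between calls to the robot, and variables do not carry over. Pictures are saved under pics/ and viewed, and the job is handed in when it is done.

Besides the shell and the picture viewer there is one more tool, called after ">>>" by a JSON object that holds its "fn" and its "kwargs", one argument or row to a line. carry_out: Moves the arm, as the interface text tells. Shift numbers are shares of 200 mm and turn numbers shares of pi/2 rad, none past 1 either way. Its arguments: {"type":"object","properties":{"targets":{"type":"array"},"jaw":{"type":"number"}},"required":["targets"]}

```bash
ls; mkdir -p pics
python3 - <<'E'
from rig import bot
import cv2,json
s=bot.read_state(); print(s)
for n in ["scene","top","wrist"]:
    cv2.imwrite(f"pics/{n}0.png",bot.capture(n)); print(n,bot.camera_info(n))
E
```

```text
pics
{'time_s': 0.0, 'joint_positions': array([ 6.70652331e+01,  3.02782792e+01,  8.21578631e+01,  2.77178715e-04,
        6.76892460e+01, -1.02249017e+01]), 'qvel': array([-0.05399903,  0.01072801, -0.02061994, -0.12405499,  0.05078877,
       -0.05773964]), 'tau': array([ 1.63296063e-04, -4.40041745e+01, -1.76589113e+01,  6.32616598e-02,
        5.81828132e-02, -1.38435521e-04]), 'position': array([0.13717382, 0.6090373 , 0.24057077]), 'tcp_rot': array([[-9.75496103e-01,  2.20015043e-01, -8.56918021e-04],
       [ 2.20016361e-01,  9.75494103e-01, -2.01369490e-03],
       [ 3.92875306e-04, -2.15288751e-03, -9.99997605e-01]]), 'force': array([ 0.17706059, -0.50029017,  0.45298207]), 'moment': array([-0.02545638, -0.02541634, -0.05006486]), 'opening': 0.9989634992140348}
scene {'camera_matrix': array([[507.15572684,   0.        , 321.36315428],
       [  0.        , 507.15572684, 242.90547597],
       [  0.        ,   0.        ,   1.        ]]), 'view': array([[-0.08331021,  0.99647986, -0.00934352,  0.07678034],
       [ 0.63930191,  0.04625144, -0.7675636 , -0.2412529 ],
       [-0
[... 374 characters left out ...]
98494,  0.01205981, -0.18328982,  0.5825588 ],
       [ 0.18354097,  0.02482225, -0.98269862,  1.26238538],
       [ 0.        ,  0.        ,  0.        ,  1.        ]])}
wrist {'camera_matrix': array([[422.92069477,   0.        , 323.03021385],
       [  0.        , 422.92069477, 242.35167103],
       [  0.        ,   0.        ,   1.        ]]), 'mount': array([[ 3.17783091e-04, -9.62281142e-01, -2.72056799e-01,
         7.52682060e-02],
       [ 9.99999577e-01,  7.08564746e-05,  9.17452192e-04,
         1.01294770e-04],
       [-8.63569958e-04, -2.72056975e-01,  9.62280758e-01,
        -1.42720911e-01],
       [ 0.00000000e+00,  0.00000000e+00,  0.00000000e+00,
         1.00000000e+00]])}
```

View pics/scene0.png

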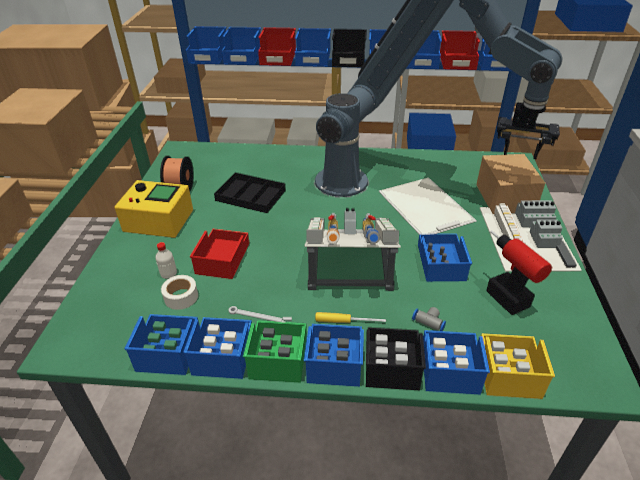

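View pics/top0.png

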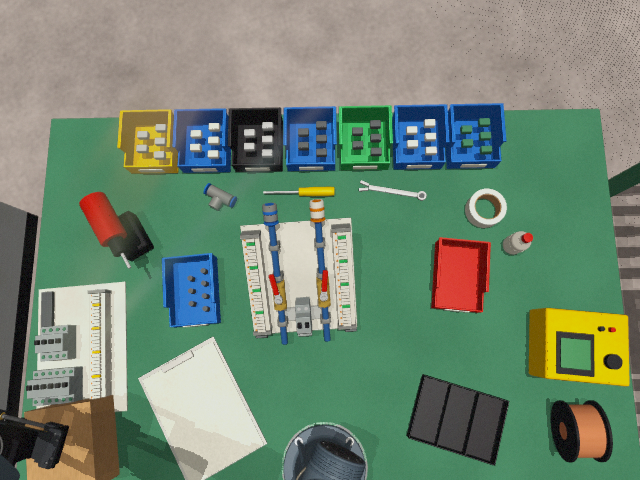

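View pics/wrist0.png

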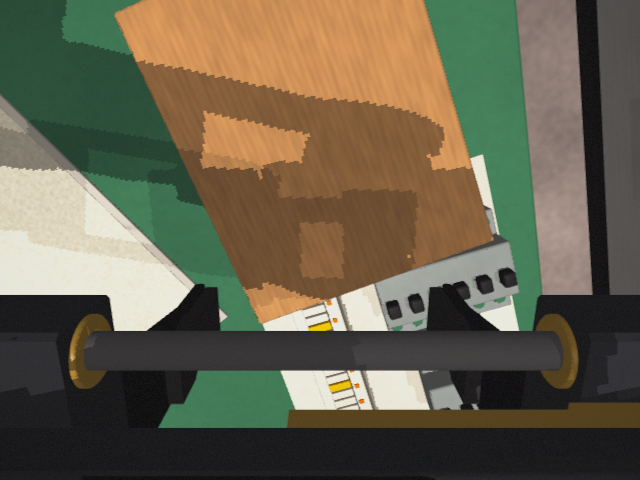

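Run:
```python
import cv2
a=cv2.imread("pics/top0.png"); cv2.imwrite("pics/c1.png",cv2.resize(a[190:350,225:370],None,fx=4,fy=3.7,interpolation=cv2.INTER_CUBIC))
a=cv2.imread("pics/top0.png"); cv2.imwrite("pics/c1b.png",cv2.resize(a[225:325,420:500],None,fx=6,fy=6,interpolation=cv2.INTER_CUBIC))
a=cv2.imread("pics/scene0.png"); cv2.imwrite("pics/c2.png",cv2.resize(a[195:300,290:410],None,fx=5,fy=5,interpolation=cv2.INTER_CUBIC))
```

```text
(no output)
```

View pics/c1.png

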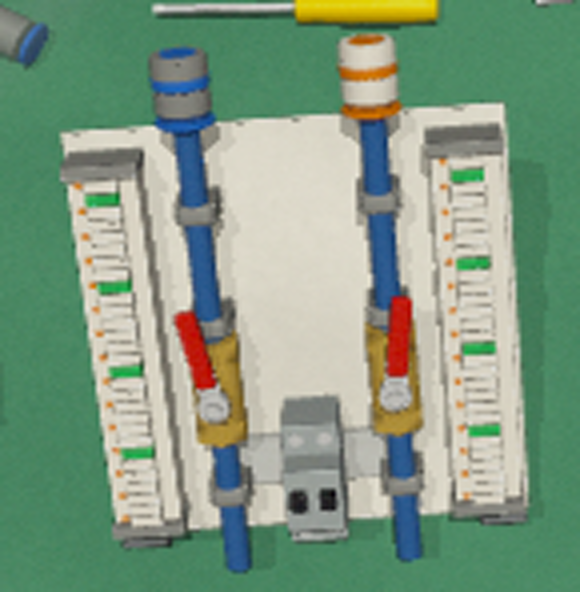

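View pics/c1b.png

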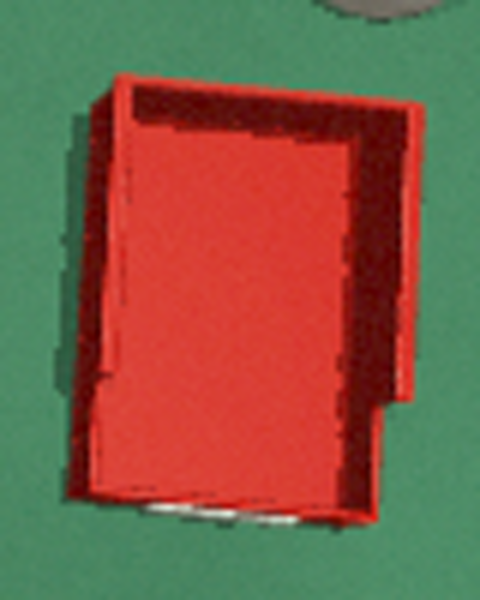

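View pics/c2.png

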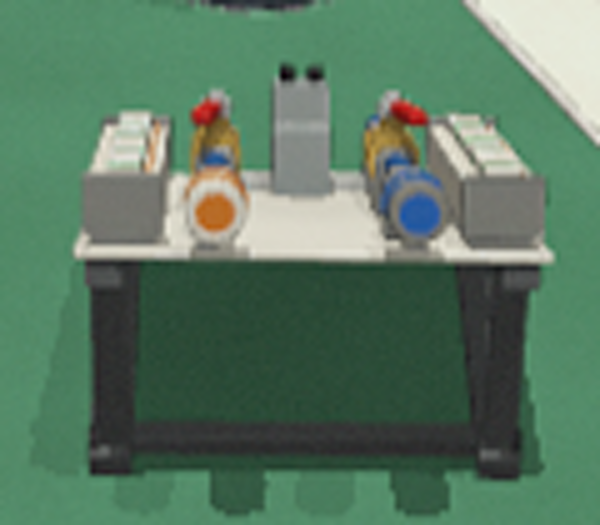

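```bash
cat > h.py <<'E'
import numpy as np
from scipy.optimize import least_squares
from scipy.spatial.transform import Rotation as R
import json
TOP=(np.array([[494.3202491,0,321.54761668],[0,494.3202491,237.58642807],[0,0,1]]),np.array([[-0.00730149,-0.99961914,-0.02661337,0.00753078],[-0.98298494,0.01205981,-0.18328982,0.5825588],[0.18354097,0.02482225,-0.98269862,1.26238538]]))
SC=(np.array([[507.15572684,0,321.36315428],[0,507.15572684,242.90547597],[0,0,1]]),np.array([[-0.08331021,0.99647986,-0.00934352,0.07678034],[0.63930191,0.04625144,-0.7675636,-0.2412529],[-0.76442951,-0.06991922,-0.64090469,2.00752763]]))
def proj(c,p):
    K,V=c; q=K@(V[:,:3]@np.asarray(p,float)+V[:,3]); return q[:2]/q[2]
def ray(c,uv,z):
    K,V=c; d=V[:,:3].T@np.linalg.inv(K)@[uv[0],uv[1],1]; o=-V[:,:3].T@V[:,3]; return o+d*(z-o[2])/d[2]
UP=np.array([.8660254,0,.5]); N=np.array([-.5,0,.8660254])
def pan(s,y,h): return np.array([-.15,0,.03])+s*UP+h*N+np.array([0,y,0])
def w(P,p):
    c,s=np.cos(P[2]),np.sin(P[2]); return np.array([P[0]+c*p[0]-s*p[1],P[1]+s*p[0]+c*p[1],p[2]])
E
cat > fit.py <<'E'
from h import *
t=lambda X,Y:(225+X/4,190+Y/3.7)
s=lambda X,Y:(290+X/5,195+Y/5)
obs=[(TOP,pan(.3,.135,0),t(62,133)),(TOP,pan(.3,-.135,0),t(504,104)),
(TOP,pan(.357,-.055,.032),t(368,41)),(TOP,pan(.357,.055,.032),t(180,53)),
(TOP,pan(.125,.055,.067),t(213,404)),(TOP,pan(.125,-.055,.067),t(394,395)),
(SC,pan(.357,-.055,.032),s(214,213)),(SC,pan(.357,.055,.032),s(419,214)),
(SC,pan(.3,.135,0),s(548,249)),(SC,pan(.3,-.135,0),s(80,245))]
f=lambda P:np.concatenate([proj(c,w(P,p))-o for c,p,o in obs])
r=least_squares(f,[.55,.05,.1],loss='soft_l1'); print(r.x,np.degrees(r.x[2])); print(f(r.x).reshape(-1,2).round(1))
P=r.x
np.save('P.npy',P)
for n,p in dict(tipR=pan(.345,-.055,.032),capo=pan(.349,-.055,.032),piv=pan(.125,-.055,.062)).items(): print(n,w(P,p).round(4))
# lever angles: grip end
piv=pan(.125,-.055,.062)
for c,n in ((TOP,'top'),):
  for y,e in ((-.055,t(401,298)),(.055,t(187,316))):
    for a in (0,.1,.2,.3,.5):
      sg=-1 if y<0 else 1
      q=pan(.125,y,.062)+.07*(np.cos(a)*UP+np.sin(a)*sg*np.array([0,1,0])); print(y,a,proj(c,w(P,q)).round(1),np.round(e,1))
E
python3 fit.py
```

```text
[0.48944861 0.05480149 0.05871215] 3.3639581851711986
[[-0.4 -0.4]
 [ 0.2 -0.4]
 [-0.5 -0.3]
 [-0.7 -0.2]
 [-0.1  1.5]
 [ 0.1  0.8]
 [-0.4 -0.6]
 [-0.6 -0.4]
 [ 0.4  0.8]
 [-1.9  0.8]]
tipR [0.6252 0.0077 0.2302]
capo [0.6287 0.0079 0.2322]
piv [ 0.4201 -0.0044  0.1462]
-0.055 0 [321.6 270. ] [325.2 270.5]
-0.055 0.1 [324.5 270. ] [325.2 270.5]
-0.055 0.2 [327.4 270.2] [325.2 270.5]
-0.055 0.3 [330.3 270.6] [325.2 270.5]
-0.055 0.5 [335.9 272.4] [325.2 270.5]
0.055 0 [275.4 273.2] [271.8 275.4]
0.055 0.1 [272.4 273.5] [271.8 275.4]
0.055 0.2 [269.6 274.2] [271.8 275.4]
0.055 0.3 [266.8 275. ] [271.8 275.4]
0.055 0.5 [261.7 277.5] [271.8 275.4]
```

```bash
cat > go.py <<'E'
from h import *
from rig import bot
P=np.load('P.npy')
RP=R.from_euler('z',P[2]).as_matrix()
X=RP@[0,1,0];Y=RP@UP;Z=-RP@N
RT=np.column_stack([X,Y,Z])          # tilt 30 tool: x=panel Y, y=up slope, z=-normal
def rows(*ts,frac=False):
    s=bot.read_state(); p0=s['position'];R0=s['tcp_rot']
    for p,Rt in ts:
        d=R0.T@(np.asarray(p)-p0)/.2; a=R.from_matrix(R0.T@Rt).as_rotvec()/(np.pi/2)
        print([round(float(v),4) for v in np.r_[d,a]])
def st():
    s=bot.read_state(); print('t',s['time_s'],'p',s['position'].round(4),'q',s['joint_positions'].round(1),'F',s['force'].round(1),'M',s['moment'].round(2),'op',round(s['opening'],3))
    q=R.from_euler('z',-P[2]).apply(s['position']-[P[0],P[1],0])-[-.15,0,.03]
    print(' panel s,y,h (TCP)',(q@UP).round(4),q[1].round(4),(q@N).round(4),'tip h',(q@N-.019).round(4),'rot err deg',np.degrees(R.from_matrix(RT.T@s['tcp_rot']).as_rotvec()).round(2),'F in panel(s,y,n)',(np.array([Y,X,-Z])@s['force']).round(1))
def pw(s,y,h): return w(P,pan(s,y,h))
E
python3 -c "
from go import *
st(); print(RT.round(3)); t=pw(.18,-.02,.17); print(t); rows((t,RT))"
```

```text
t 0.15 p [0.1373 0.6092 0.2408] q [ 67.1  30.3  82.1  -0.   67.7 -10.2] F [0.  0.1 0.1] M [-0.06 -0.03  0.05] op 0.996
 panel s,y,h (TCP) -0.041 0.5741 0.2671 tip h 0.2481 rot err deg [ 25.77  19.28 -72.15] F in panel(s,y,n) [0.1 0.1 0. ]
[[-0.059  0.865  0.499]
 [ 0.998  0.051  0.029]
 [ 0.     0.5   -0.866]]
[0.41164307 0.03019358 0.26722432]
[-1.9751, -2.5226, -0.1285, -0.2864, -0.2143, 0.8017]
```

>>> {"fn": "carry_out", "kwargs": {
  "targets": [
    [-0.3,-0.4,-0.5,-0.05,-0.04,0.13],
    [-0.65,-0.9,-0.6,-0.1,-0.07,0.27],
    [-0.65,-0.9,-0.6,-0.1,-0.07,0.27],
    [-0.65,-0.9,-0.6,-0.1,-0.07,0.27],
    [-0.65,-0.9,-0.6,-0.1,-0.07,0.27]
  ],
  "jaw": -1
}}

```text
time_s: 0.78
position: [0.2255, 0.4029, 0.3628]
tcp_rot: [[-0.789, 0.591, 0.166], [0.609, 0.787, 0.095], [-0.074, 0.176, -0.982]]
force: [0.6, -0.1, -0.6]
opening: 0.516
```

```bash
python3 -c "
from go import *
st(); t=pw(.18,-.02,.2); rows((t,RT))"
```

```text
t 0.775 p [0.2255 0.4029 0.3628] q [ 49.2   5.3 100.4  -4.   64.   -2.1] F [ 0.6 -0.1 -0.6] M [-0.15  0.05  0.02] op 0.516
 panel s,y,h (TCP) 0.0858 0.363 0.3347 tip h 0.3157 rot err deg [ 16.8   13.08 -47.52] F in panel(s,y,n) [ 0.2 -0.2 -0.8]
[-1.7883, -1.0253, 0.3064, -0.1867, -0.1454, 0.528]
```

>>> {"fn": "carry_out", "kwargs": {
  "targets": [
    [-0.3,-0.2,0,-0.05,-0.04,0.12],
    [-0.6,-0.35,0,-0.1,-0.08,0.23],
    [-0.95,-0.5,0.1,-0.12,-0.1,0.35],
    [-0.95,-0.5,0.1,-0.12,-0.1,0.35],
    [-0.95,-0.5,0.1,-0.12,-0.1,0.35]
  ]
}}

```text
time_s: 1.4
position: [0.32, 0.2091, 0.3389]
tcp_rot: [[-0.33, 0.857, 0.396], [0.942, 0.327, 0.076], [-0.064, 0.398, -0.915]]
force: [-0.1, 0.0, -0.1]
opening: 0.023
```

```bash
python3 -c "
from go import *
st(); t=pw(.18,-.02,.2); rows((t,RT))"
```

```text
t 1.4 p [0.32   0.2091 0.3389] q [ 18.7  -5.9 118.9  -4.6  43.5   1.4] F [-0.1  0.  -0.1] M [-0.14  0.23 -0.03] op 0.023
 panel s,y,h (TCP) 0.1457 0.164 0.2726 tip h 0.2536 rot err deg [  5.96   3.89 -15.88] F in panel(s,y,n) [-0.1  0.  -0. ]
[-0.9584, -0.0562, 0.2925, -0.0662, -0.0433, 0.1764]
```

>>> {"fn": "carry_out", "kwargs": {
  "targets": [
    [-0.3,0,0.1,-0.02,-0.01,0.06],
    [-0.6,-0.04,0.2,-0.05,-0.03,0.12],
    [-0.96,-0.056,0.2925,-0.0662,-0.0433,0.1764],
    [-0.96,-0.056,0.2925,-0.0662,-0.0433,0.1764],
    [-0.96,-0.056,0.2925,-0.0662,-0.0433,0.1764]
  ]
}}

```text
time_s: 2.02
position: [0.3977, 0.0286, 0.293]
tcp_rot: [[-0.057, 0.865, 0.498], [0.998, 0.049, 0.03], [0.001, 0.499, -0.866]]
force: [0.0, 0.1, -0.2]
opening: 0.004
```

```bash
python3 -c "
from go import *
import cv2
st(); t=pw(.175,-.022,.075); rows((t,RT))
cv2.imwrite('pics/w1.png',bot.capture('wrist'))
cv2.imwrite('pics/t1.png',bot.capture('top'))"
```

```text
t 2.025 p [0.3977 0.0286 0.293 ] q [-21.2  -2.1 127.7  25.2  29.2 -43.9] F [ 0.   0.1 -0.2] M [-0.08  0.34 -0.01] op 0.004
 panel s,y,h (TCP) 0.1807 -0.0208 0.1994 tip h 0.1804 rot err deg [0.05 0.01 0.12] F in panel(s,y,n) [-0.1  0.1 -0.2]
[-0.0064, -0.0281, 0.6219, -0.0006, -0.0001, -0.0013]
```

View pics/w1.png

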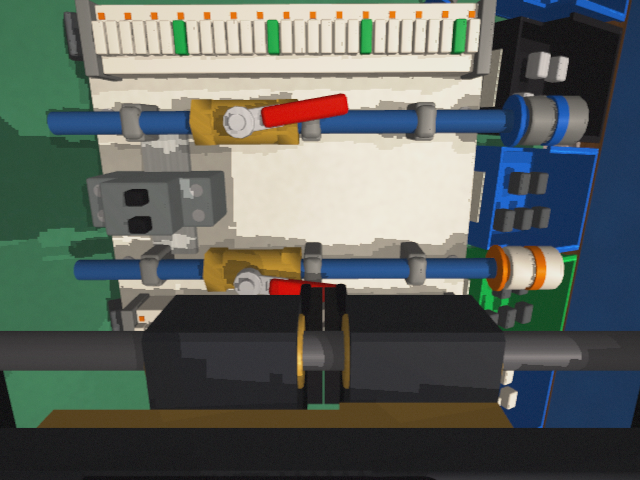

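```bash
cat >> go.py <<'E'
WK=np.array([[422.92069477,0,323.03021385],[0,422.92069477,242.35167103],[0,0,1]])
WM=np.array([[3.17783091e-04,-9.62281142e-01,-2.72056799e-01,7.52682060e-02],[9.99999577e-01,7.08564746e-05,9.17452192e-04,1.01294770e-04],[-8.63569958e-04,-2.72056975e-01,9.62280758e-01,-1.42720911e-01]])
def wproj(p,s=None):
    s=s or bot.read_state(); q=s['tcp_rot'].T@(np.asarray(p)-s['position']); c=WM[:,:3].T@(q-WM[:,3]); u=WK@c; return (u[:2]/u[2]).round(1)
E
python3 -c "
from go import *
for y in (.055,-.055):
  for n,s,dy,h in (('end',.357,0,.032),('endtop',.357,0,.049),('bodyendL',.357,.017,.032),('collar L',.310,.018,.032),('collar outR',.310,-.018,.032),('pivot',.125,0,.065),('plate',.3,0,0)): print(y,n,wproj(pw(s,y+dy,h)))
print(wproj(pw(.3,.135,0)))
st()"
python3 -c "
import cv2
a=cv2.imread('pics/w1.png');cv2.imwrite('pics/w1c.png',cv2.resize(a[80:300,460:600],None,fx=3.5,fy=2.7))
cv2.imwrite('pics/w1d.png',cv2.resize(a[80:300,180:360],None,fx=4,fy=2.7))"
```

```text
0.055 end [572.9 125.7]
0.055 endtop [587.3 125.8]
0.055 bodyendL [576.8 100.4]
0.055 collar L [509.6  98.7]
0.055 collar outR [503.6 151.5]
0.055 pivot [236.1 125.2]
0.055 plate [476.6 125.3]
-0.055 end [550.1 272.2]
-0.055 endtop [561.9 280. ]
-0.055 bodyendL [553.3 251.3]
-0.055 collar L [492.3 250. ]
-0.055 collar outR [487.2 293.6]
-0.055 pivot [244.5 287.5]
-0.055 plate [463.7 259.4]
[487.6  11.6]
t 2.125 p [0.3966 0.0304 0.2931] q [-21.   -2.3 127.8  25.2  29.2 -43.9] F [-0.1  0.  -0.5] M [-0.09  0.33 -0.  ] op 0.007
 panel s,y,h (TCP) 0.1799 -0.019 0.1999 tip h 0.1809 rot err deg [ 0.05  0.11 -0.09] F in panel(s,y,n) [-0.4  0.  -0.4]
```

View pics/w1c.png

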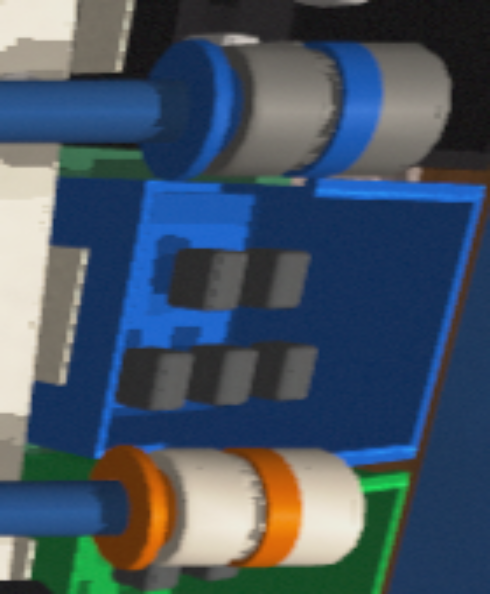

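View pics/w1d.png

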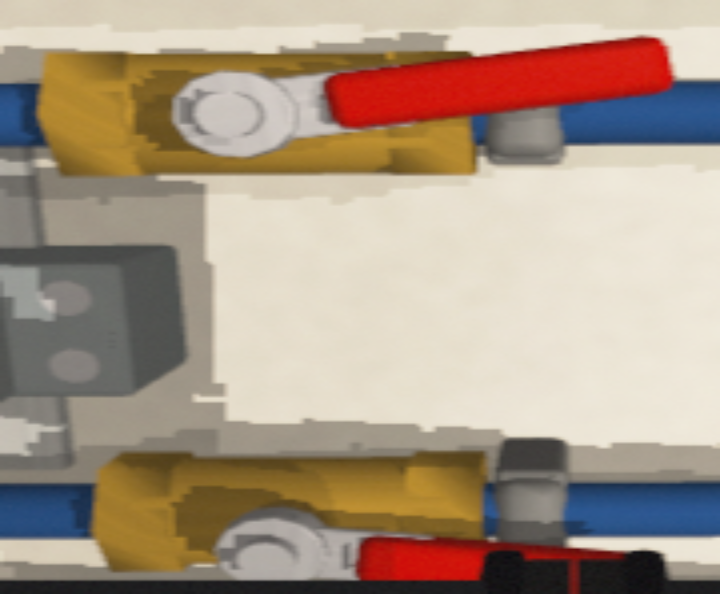

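```bash
python3 -c "
from go import *
import cv2
st()
a=bot.capture('wrist')
st()
for y in (.055,-.055):
  for n,s,dy,h in (('collar L',.310,.018,.032),('pivot',.125,0,.065)): print(y,n,wproj(pw(s,y+dy,h)))
cv2.imwrite('pics/w2c.png',cv2.resize(a[80:300,460:600],None,fx=3.5,fy=2.7))
cv2.imwrite('pics/w2d.png',cv2.resize(a[80:300,180:360],None,fx=4,fy=2.7))"
```

```text
t 2.125 p [0.3966 0.0304 0.2931] q [-21.   -2.3 127.8  25.2  29.2 -43.9] F [-0.1  0.  -0.5] M [-0.09  0.33 -0.  ] op 0.007
 panel s,y,h (TCP) 0.1799 -0.019 0.1999 tip h 0.1809 rot err deg [ 0.05  0.11 -0.09] F in panel(s,y,n) [-0.4  0.  -0.4]
t 2.175 p [0.3964 0.0307 0.2932] q [-21.   -2.3 127.8  25.2  29.2 -43.9] F [0.4 0.2 0.1] M [-0.11  0.39  0.  ] op 0.005
 panel s,y,h (TCP) 0.1798 -0.0186 0.2 tip h 0.181 rot err deg [ 0.03  0.12 -0.15] F in panel(s,y,n) [ 0.4  0.2 -0.1]
0.055 collar L [509.6  99.6]
0.055 pivot [236.3 125.8]
-0.055 collar L [492.1 250.6]
-0.055 pivot [244.5 287.9]
```

View pics/w2c.png

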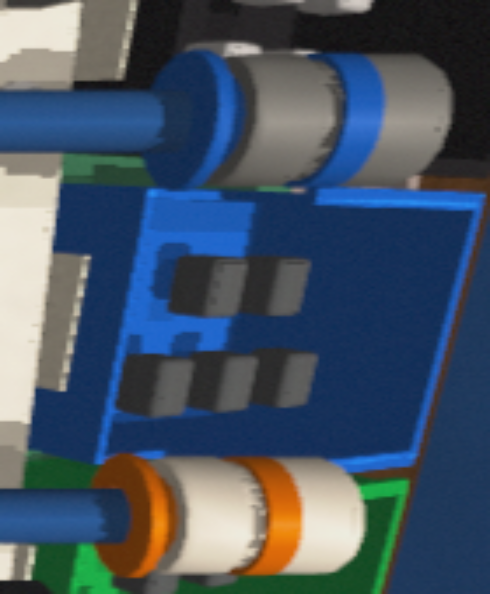

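View pics/w2d.png

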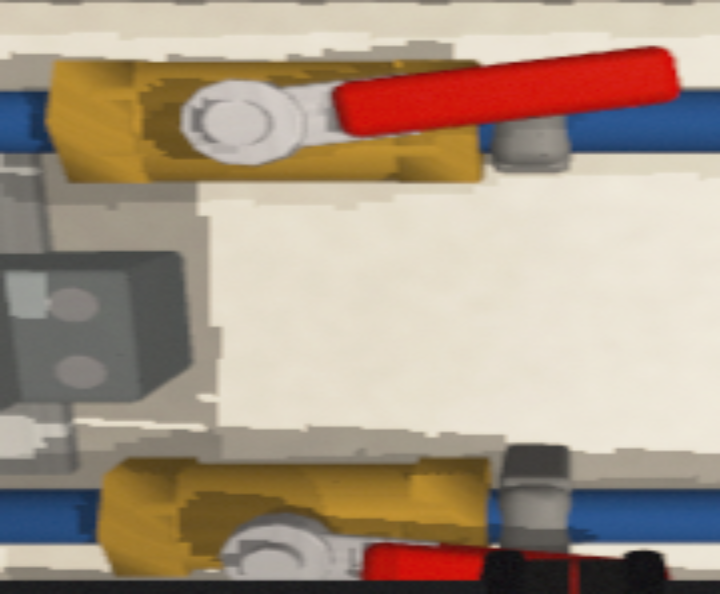

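```bash
python3 -c "
from go import *
t=np.linspace(0,2*np.pi,73)
for y in (.055,-.055):
  for n,s,r in (('face',.310,.018),('face2',.314,.018),('bodyend',.357,.017)):
    c=np.array([wproj(pw(s,y+r*np.cos(a),.032+r*np.sin(a))) for a in t]); print(y,n,c.min(0),c.max(0), c[c[:,1].argmin()])
"
```

```text
0.055 face [496.   99.6] [518.2 152.3] [509.6  99.6]
0.055 face2 [501.4  99.6] [524.2 152.3] [515.3  99.6]
0.055 bodyend [559.3 101.3] [587.7 151. ] [576.6 101.3]
-0.055 face [480.9 249.6] [499.2 296. ] [488.9 249.6]
-0.055 face2 [485.7 249.6] [504.6 296. ] [494.  249.6]
-0.055 bodyend [538.7 251.1] [562.1 294.8] [549.  251.1]
```

```bash
python3 -c "
import numpy as np
P=np.load('P.npy'); P[:2]+=.002*np.array([np.cos(P[2]),np.sin(P[2])]); np.save('P.npy',P)
from go import *
st(); rows((pw(.175,-.030,.12),RT),(pw(.175,-.030,.074),RT))"
```

```text
t 2.175 p [0.3964 0.0307 0.2932] q [-21.   -2.3 127.8  25.2  29.2 -43.9] F [0.4 0.2 0.1] M [-0.11  0.39  0.  ] op 0.005
 panel s,y,h (TCP) 0.1781 -0.0186 0.201 tip h 0.182 rot err deg [ 0.03  0.12 -0.15] F in panel(s,y,n) [ 0.4  0.2 -0.1]
[-0.0579, -0.0155, 0.4051, -0.0004, -0.0014, 0.0016]
[-0.0584, -0.0154, 0.6351, -0.0004, -0.0014, 0.0016]
```

>>> {"fn": "carry_out", "kwargs": {
  "targets": [
    [-0.058,-0.0155,0.2,0,0,0],
    [-0.058,-0.0155,0.405,0,0,0],
    [-0.058,-0.0155,0.52,0,0,0],
    [-0.058,-0.0155,0.635,0,0,0],
    [-0.058,-0.0155,0.635,0,0,0]
  ]
}}

```text
time_s: 2.8
position: [0.4581, 0.0252, 0.1807]
tcp_rot: [[-0.066, 0.865, 0.497], [0.998, 0.056, 0.034], [0.002, 0.498, -0.867]]
force: [-0.2, -0.4, 0.4]
opening: 0.007
```

```bash
python3 -c "
from go import *
import cv2
st()
cv2.imwrite('pics/w3.png',bot.capture('wrist'))
b=lambda a,b:(pw(.125+a/1000,-.055+b/1000,.074),RT)
rows(b(50,16),b(54,0),b(54,-10),b(52,-19),b(46,-29),b(40,-38),b(30,-46),b(21.5,-50),b(14,-50))"
```

```text
t 2.8 p [0.4581 0.0252 0.1807] q [ -17.8   20.2  130.4   82.8   10.7 -101.6] F [-0.2 -0.4  0.4] M [-0.14  0.33  0.03] op 0.007
 panel s,y,h (TCP) 0.1749 -0.0277 0.073 tip h 0.054 rot err deg [ 0.11  0.28 -0.29] F in panel(s,y,n) [-0.  -0.4  0.4]
[-0.056, 0.0004, -0.0042, -0.0011, -0.0031, 0.0036]
[-0.1362, 0.0199, -0.0047, -0.0011, -0.0031, 0.0036]
[-0.1862, 0.0197, -0.0049, -0.0011, -0.0031, 0.0036]
[-0.2311, 0.0094, -0.0051, -0.0011, -0.0031, 0.0036]
[-0.2809, -0.0209, -0.0053, -0.0011, -0.0031, 0.0036]
[-0.3258, -0.0511, -0.0054, -0.0011, -0.0031, 0.0036]
[-0.3655, -0.1013, -0.0056, -0.0011, -0.0031, 0.0036]
[-0.3852, -0.1439, -0.0056, -0.0011, -0.0031, 0.0036]
[-0.385, -0.1814, -0.0055, -0.0011, -0.0031, 0.0036]
```

View pics/w3.png

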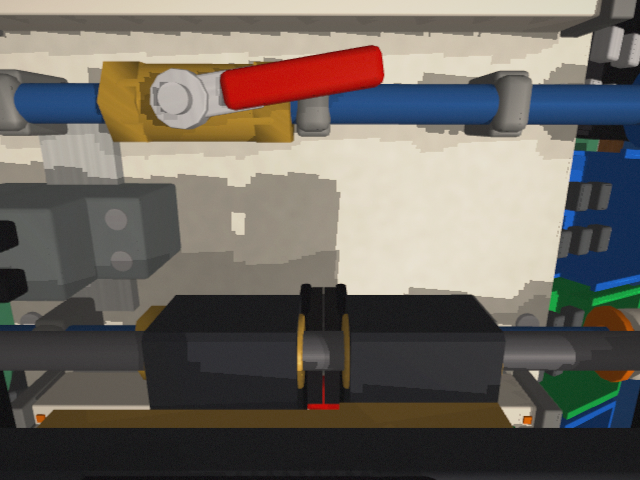

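```bash
cat >> go.py <<'E'
def RTt(deg): return RT@R.from_euler('x',deg,degrees=True).as_matrix()   # tilt
def tipt(s,y,h,Rt): return pw(s,y,h)-.019*Rt[:,2]
E
python3 -c "
from go import *
for d in (18,-18): print(RTt(d)[:,2])
"
```

```text
[ 0.20755345  0.01219993 -0.9781476 ]
[ 0.74186434  0.04360656 -0.6691306 ]
```

```bash
python3 -c "
from go import *
Q=RTt(9);rows((tipt(.175,-.03,.07,Q),Q))
Q=RTt(18);rows((tipt(.175,-.03,.07,Q),Q))
"
```

```text
[-0.0108, 0.0154, -0.0779, 0.0989, -0.0028, 0.0038]
[-0.0109, 0.0299, -0.0744, 0.1989, -0.0025, 0.004]
```

>>> {"fn": "carry_out", "kwargs": {
  "targets": [
    [-0.01,0.0,-0.07,0.03,0,0],
    [-0.01,0.0154,-0.078,0.099,-0.0028,0.0038],
    [-0.01,0.022,-0.075,0.15,-0.0028,0.004],
    [-0.0109,0.03,-0.0744,0.1989,-0.0025,0.004],
    [-0.0109,0.03,-0.0744,0.1989,-0.0025,0.004],
    [-0.0109,0.03,-0.0744,0.1989,-0.0025,0.004]
  ]
}}

```text
time_s: 3.6
position: [0.4579, 0.0241, 0.1981]
tcp_rot: [[-0.063, 0.975, 0.212], [0.998, 0.062, 0.012], [-0.002, 0.213, -0.977]]
force: [-0.5, 0.3, -1.5]
opening: 0.006
```

```bash
python3 -c "
from go import *
st()
Q=RTt(18)
b=lambda a,b:(tipt(.125+a/1000,-.055+b/1000,.0535,Q),Q)
rows(b(50,22),b(50,16),b(54,0),b(54,-10),b(52,-19),b(46,-29),b(40,-38),b(30,-46),b(21.5,-50),b(14,-50))"
```

```text
t 3.6 p [0.4579 0.0241 0.1981] q [-13.2  18.  116.4   6.2  34.  -21.7] F [-0.5  0.3 -1.5] M [-0.14  0.18  0.02] op 0.006
 panel s,y,h (TCP) 0.1834 -0.0288 0.0882 tip h 0.0692 rot err deg [ 1.772e+01  1.000e-02 -2.900e-01] F in panel(s,y,n) [-1.2  0.3 -1.1]
[-0.0209, 0.0131, 0.0831, 0.0031, 0.0004, 0.0032]
[-0.0509, 0.013, 0.0831, 0.0031, 0.0004, 0.0032]
[-0.131, 0.0316, 0.0771, 0.0031, 0.0004, 0.0032]
[-0.181, 0.0314, 0.0771, 0.0031, 0.0004, 0.0032]
[-0.226, 0.0216, 0.0802, 0.0031, 0.0004, 0.0032]
[-0.2758, -0.0072, 0.0893, 0.0031, 0.0004, 0.0032]
[-0.3207, -0.036, 0.0985, 0.0031, 0.0004, 0.0032]
[-0.3604, -0.0838, 0.1137, 0.0031, 0.0004, 0.0032]
[-0.3802, -0.1244, 0.1267, 0.0031, 0.0004, 0.0032]
[-0.38, -0.1601, 0.1381, 0.0031, 0.0004, 0.0032]
```

>>> {"fn": "carry_out", "kwargs": {
  "targets": [
    [-0.021,0.013,0.083,0,0,0],
    [-0.051,0.013,0.083,0,0,0],
    [-0.09,0.022,0.08,0,0,0],
    [-0.131,0.0316,0.077,0,0,0],
    [-0.156,0.0315,0.077,0,0,0],
    [-0.181,0.0314,0.077,0,0,0],
    [-0.204,0.026,0.079,0,0,0],
    [-0.226,0.0216,0.08,0,0,0],
    [-0.25,0.007,0.085,0,0,0],
    [-0.276,-0.0072,0.089,0,0,0],
    [-0.298,-0.021,0.094,0,0,0],
    [-0.32,-0.036,0.0985,0,0,0],
    [-0.34,-0.06,0.106,0,0,0],
    [-0.36,-0.084,0.114,0,0,0],
    [-0.37,-0.104,0.12,0,0,0],
    [-0.38,-0.1244,0.127,0,0,0],
    [-0.38,-0.1244,0.127,0,0,0]
  ]
}}

```text
time_s: 5.72
position: [0.4435, -0.0533, 0.1679]
tcp_rot: [[-0.063, 0.975, 0.212], [0.998, 0.062, 0.012], [-0.002, 0.212, -0.977]]
force: [-0.2, 0.1, 0.1]
opening: 0.004
```

```bash
python3 -c "
from go import *
import cv2
st()
Q=RTt(18)
b=lambda a,b:(tipt(.125+a/1000,-.055+b/1000,.0535,Q),Q)
rows(b(14,-50))
a=bot.capture('top'); cv2.imwrite('pics/t4.png',cv2.resize(a[190:350,225:385],None,fx=3.7,fy=3.7))
cv2.imwrite('pics/w4.png',bot.capture('wrist'))
a=bot.capture('scene');cv2.imwrite('pics/s4.png',cv2.resize(a[150:300,270:430],None,fx=4,fy=4))"
```

```text
t 5.725 p [ 0.4435 -0.0533  0.1679] q [-25.1  21.  119.7  11.9  29.  -38.6] F [-0.2  0.1  0.1] M [-0.07  0.13  0.02] op 0.004
 panel s,y,h (TCP) 0.152 -0.1052 0.0715 tip h 0.0525 rot err deg [17.75 -0.   -0.29] F in panel(s,y,n) [-0.1  0.1  0.1]
[0.0013, -0.0338, 0.0107, 0.0028, 0.0005, 0.0032]
```

View pics/t4.png

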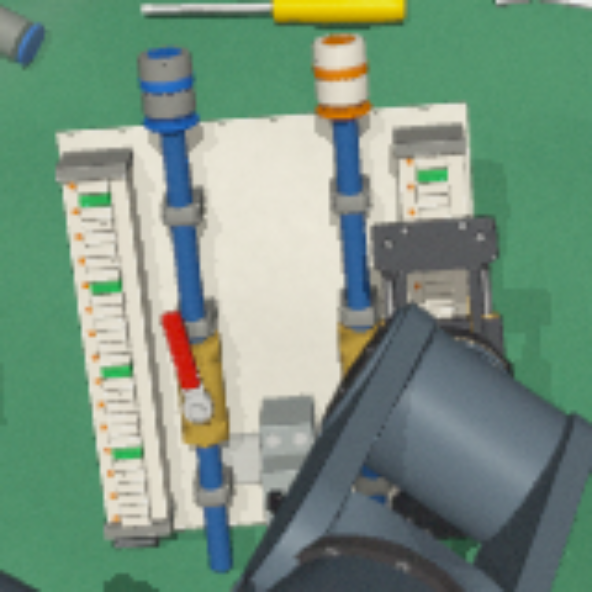

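View pics/w4.png

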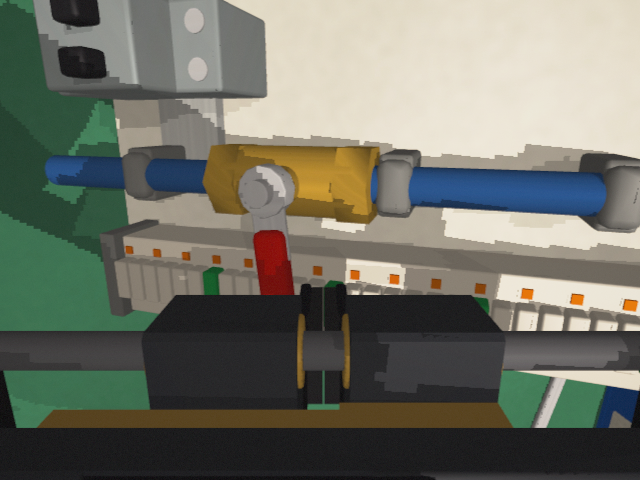

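View pics/s4.png

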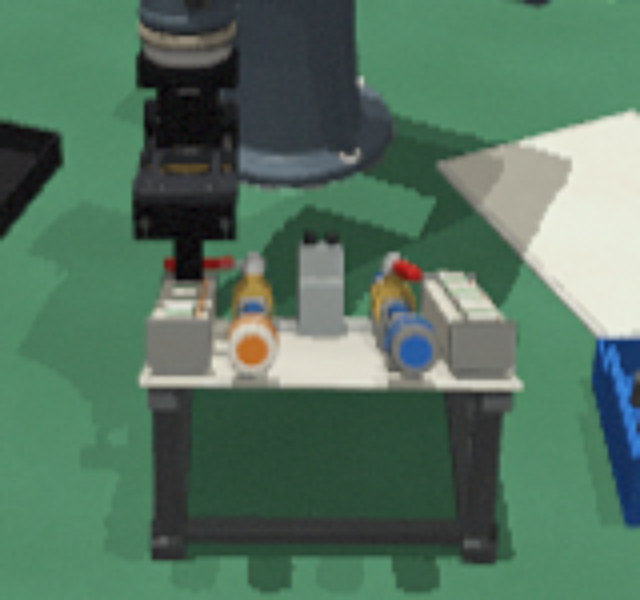

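>>> {"fn": "carry_out", "kwargs": {
  "targets": [
    [0,-0.012,0.004,0,0,0],
    [0,-0.024,0.008,0,0,0],
    [0,-0.034,0.011,0,0,0]
  ]
}}

```text
time_s: 6.25
position: [0.4383, -0.0541, 0.1647]
tcp_rot: [[-0.064, 0.975, 0.214], [0.998, 0.063, 0.01], [-0.003, 0.214, -0.977]]
force: [1.4, -1.3, 1.5]
opening: 0.004
```

```bash
python3 -c "
from go import *
import cv2
st()
cv2.imwrite('pics/w5.png',bot.capture('wrist'))"
```

```text
t 6.25 p [ 0.4383 -0.0541  0.1647] q [-25.5  21.1 120.6  12.5  27.9 -39.8] F [ 1.4 -1.3  1.5] M [-0.34 -0.27 -0.03] op 0.004
 panel s,y,h (TCP) 0.1458 -0.1057 0.0714 tip h 0.0524 rot err deg [17.63 -0.07 -0.34] F in panel(s,y,n) [ 1.9 -1.4  0.6]
```

View pics/w5.png

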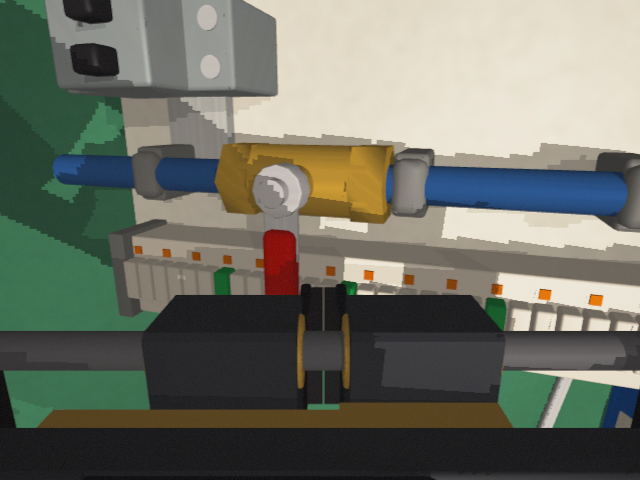

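>>> {"fn": "carry_out", "kwargs": {
  "targets": [
    [0,-0.015,0.005,0,0,0],
    [0,-0.025,0.008,0,0,0],
    [0,-0.025,0.008,0,0,0]
  ]
}}

```text
time_s: 6.68
position: [0.438, -0.0552, 0.164]
tcp_rot: [[-0.06, 0.973, 0.224], [0.998, 0.06, 0.008], [-0.005, 0.224, -0.975]]
force: [9.8, 6.3, 7.9]
opening: 0.005
```

```bash
python3 -c "
from go import *
st()"
```

```text
t 6.675 p [ 0.438  -0.0552  0.164 ] q [-25.8  21.1 121.1  13.4  26.9 -40.6] F [9.8 6.3 7.9] M [ 1.14 -1.8   0.19] op 0.005
 panel s,y,h (TCP) 0.1451 -0.1067 0.071 tip h 0.052 rot err deg [17.08 -0.26 -0.19] F in panel(s,y,n) [12.8  5.7  1.8]
```

>>> {"fn": "carry_out", "kwargs": {
  "targets": [
    [0,0.08,-0.03,0,0,0],
    [0,0.1,-0.2,0,0,0],
    [0.1,0.3,-0.5,-0.05,0,0],
    [0.2,0.6,-0.6,-0.1,0,0],
    [0.25,0.9,-0.65,-0.2,0,0],
    [0.25,0.9,-0.65,-0.2,0,0],
    [0.25,0.9,-0.65,-0.2,0,0]
  ],
  "jaw": 0.4
}}

```text
time_s: 7.55
position: [0.5799, 0.0048, 0.3293]
tcp_rot: [[-0.061, 0.858, 0.509], [0.998, 0.055, 0.027], [-0.005, 0.51, -0.86]]
force: [0.3, -0.1, 0.1]
opening: 0.669
```

```bash
python3 -c "
from go import *
import cv2
st()
rows((pw(.3335,-.055,.18),RT),(pw(.3335,-.055,.062),RT))
cv2.imwrite('pics/w6.png',bot.capture('wrist'))
"
```

```text
t 7.55 p [0.5799 0.0048 0.3293] q [-15.2  11.6 104.5  15.9  35.6 -29.4] F [ 0.3 -0.1  0.1] M [-0.12  0.41 -0.03] op 0.669
 panel s,y,h (TCP) 0.3535 -0.0552 0.1415 tip h 0.1225 rot err deg [-0.66 -0.16 -0.28] F in panel(s,y,n) [ 0.3 -0.1 -0. ]
[0.001, -0.0979, -0.1935, 0.0073, 0.0018, 0.0031]
[0.0027, -0.1047, 0.3964, 0.0073, 0.0018, 0.0031]
```

View pics/w6.png

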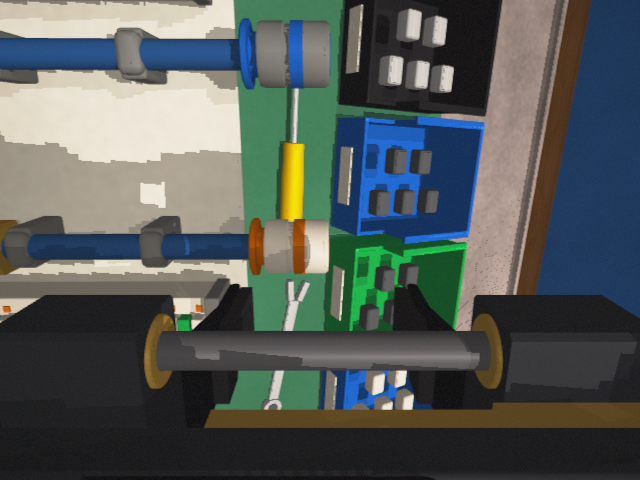

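```bash
python3 -c "
from go import *
import cv2
st()
a=bot.capture('wrist'); cv2.imwrite('pics/w7.png',cv2.resize(a[0:300,220:350],None,fx=5,fy=2,interpolation=cv2.INTER_CUBIC))
st()
t=np.linspace(0,2*np.pi,73)
for y in (.055,-.055):
  for n,s,r in (('face',.310,.018),('face2',.314,.018),('bodyend',.357,.017)):
    c=np.array([wproj(pw(s,y+r*np.cos(a),.032+r*np.sin(a))) for a in t]); print(y,n,c.min(0),c.max(0))
"
```

```text
t 7.6 p [0.5793 0.0047 0.3288] q [-15.2  11.6 104.6  15.9  35.6 -29.5] F [0.7 0.9 0.5] M [-0.11  0.33 -0.05] op 0.678
 panel s,y,h (TCP) 0.3527 -0.0553 0.1414 tip h 0.1224 rot err deg [-0.61 -0.15 -0.24] F in panel(s,y,n) [0.9 0.9 0. ]
t 7.65 p [0.5792 0.0045 0.3287] q [-15.3  11.6 104.6  16.   35.6 -29.5] F [-0.1  0.  -0. ] M [-0.12  0.34 -0.05] op 0.689
 panel s,y,h (TCP) 0.3526 -0.0554 0.1414 tip h 0.1224 rot err deg [-0.61 -0.16 -0.21] F in panel(s,y,n) [-0.1  0.   0. ]
0.055 face [237.3  18.2] [248.9  90.1]
0.055 face2 [245.2  18.2] [255.7  90.2]
0.055 bodyend [328.4  20.9] [330.1  88.7]
-0.055 face [247.1 218.3] [256.2 276.5]
-0.055 face2 [254.1 218.3] [262.3 276.4]
-0.055 bodyend [327.2 220. ] [328.4 274.8]
```

View pics/w7.png

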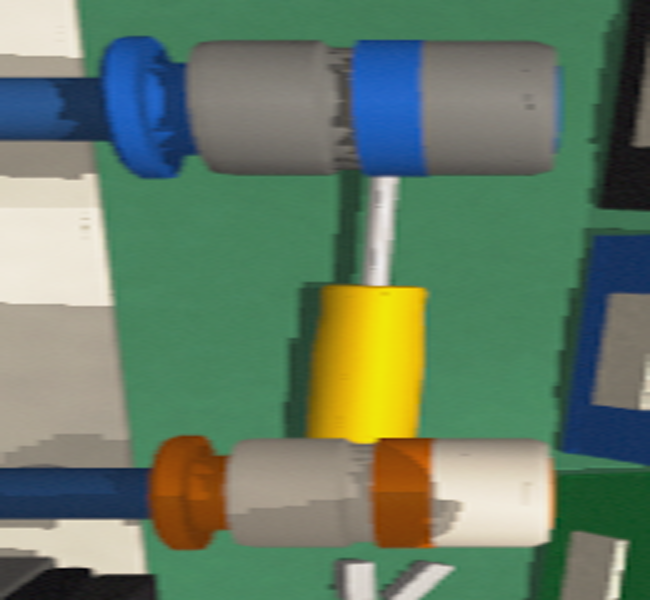

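```bash
python3 -c "
import numpy as np
P=np.load('P.npy'); P[:2]+=.0017*np.array([np.cos(P[2]),np.sin(P[2])]); np.save('P.npy',P)
from go import *
st()
rows((pw(.3335,-.055,.12),RT),(pw(.3335,-.055,.068),RT))
"
```

```text
t 7.65 p [0.5792 0.0045 0.3287] q [-15.3  11.6 104.6  16.   35.6 -29.5] F [-0.1  0.  -0. ] M [-0.12  0.34 -0.05] op 0.689
 panel s,y,h (TCP) 0.3511 -0.0554 0.1422 tip h 0.1232 rot err deg [-0.61 -0.16 -0.21] F in panel(s,y,n) [-0.1  0.   0. ]
[0.0028, -0.0891, 0.1101, 0.0068, 0.0018, 0.0024]
[0.0036, -0.0919, 0.3701, 0.0068, 0.0018, 0.0024]
```

>>> {"fn": "carry_out", "kwargs": {
  "targets": [
    [0.0028,-0.089,0.05,0.0068,0.0018,0.0024],
    [0.0028,-0.089,0.15,0.0068,0.0018,0.0024],
    [0.0036,-0.092,0.25,0.0068,0.0018,0.0024],
    [0.0036,-0.092,0.37,0.0068,0.0018,0.0024],
    [0.0036,-0.092,0.37,0.0068,0.0018,0.0024]
  ]
}}

```text
time_s: 8.28
position: [0.5992, 0.0061, 0.2528]
tcp_rot: [[-0.058, 0.868, 0.493], [0.998, 0.05, 0.03], [0.002, 0.494, -0.869]]
force: [0.0, -0.7, -0.6]
opening: 0.7
```

```bash
python3 -c "
from go import *
import cv2
st()
a=bot.capture('wrist'); cv2.imwrite('pics/w8.png',a)
a=bot.capture('top'); cv2.imwrite('pics/t8.png',cv2.resize(a[180:340,245:385],None,fx=4,fy=3.7,interpolation=cv2.INTER_CUBIC))
a=bot.capture('scene');cv2.imwrite('pics/s8.png',cv2.resize(a[170:270,290:410],None,fx=6,fy=6,interpolation=cv2.INTER_CUBIC))
st(); rows((pw(.3335,-.055,.061),RT))
"
```

```text
t 8.275 p [0.5992 0.0061 0.2528] q [-14.4  19.7 107.   20.1  26.2 -33.6] F [ 0.  -0.7 -0.6] M [-0.05  0.32 -0.03] op 0.7
 panel s,y,h (TCP) 0.3305 -0.0551 0.0665 tip h 0.0475 rot err deg [0.37 0.08 0.09] F in panel(s,y,n) [-0.3 -0.7 -0.5]
t 8.425 p [0.6003 0.006  0.2557] q [-14.3  19.5 106.9  20.1  26.2 -33.6] F [-0.5 -1.1 -0.2] M [-0.14  0.43  0.01] op 0.699
 panel s,y,h (TCP) 0.3329 -0.0552 0.0684 tip h 0.0494 rot err deg [ 0.05 -0.    0.03] F in panel(s,y,n) [-0.6 -1.1  0.1]
[0.0011, 0.0028, 0.0372, -0.0005, 0.0, -0.0003]
```

View pics/w8.png

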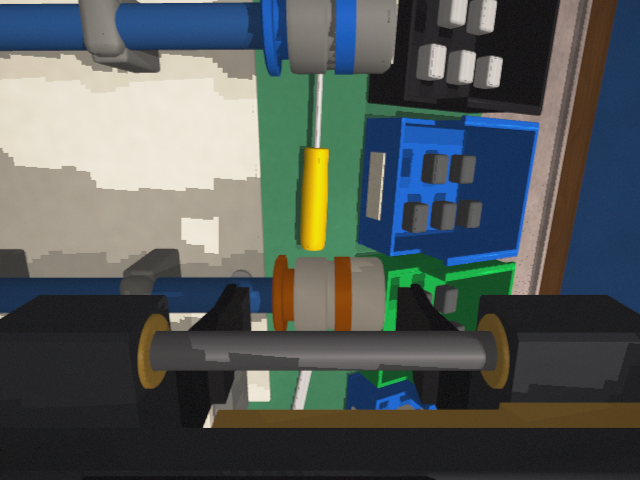

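View pics/t8.png

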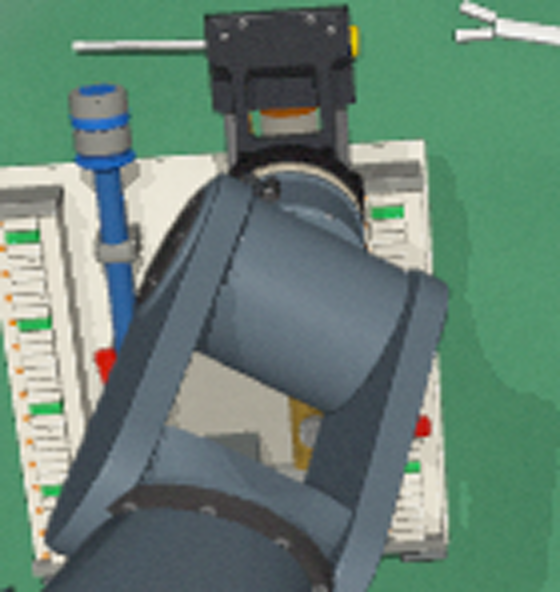

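View pics/s8.png

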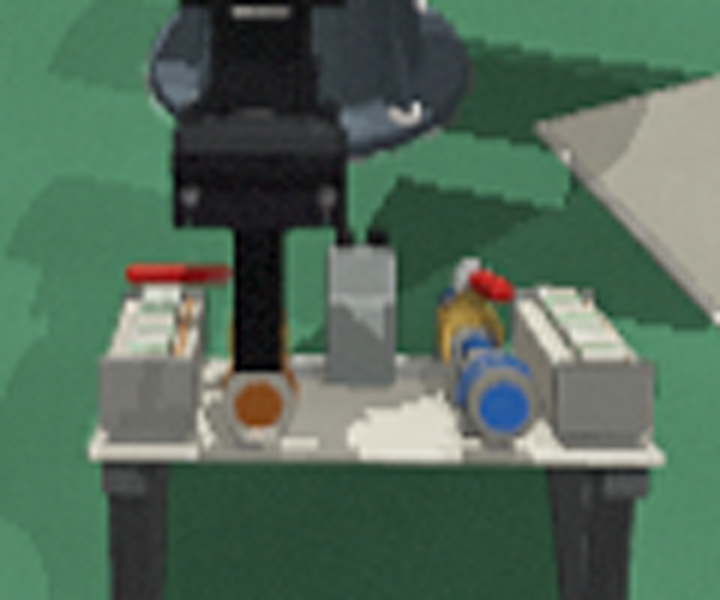

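```bash
python3 -c "
from go import *
import cv2
a=bot.capture('wrist'); cv2.imwrite('pics/w9.png',cv2.resize(a[240:360,220:420],None,fx=4,fy=4,interpolation=cv2.INTER_CUBIC))
st()
s=bot.read_state();p=s['position'];Q=s['tcp_rot']
for dy in (.030,.045):
  for dz in (.016,.019): print(dy,dz,proj(SC,p+Q@[0,dy,dz]).round(1),'obs 333 231.8')
print('cap end',proj(SC,pw(.357,-.055,.032)),'obs',258/6+290,405/6+170)
print('end blue',proj(SC,pw(.357,.055,.032)),'obs',504/6+290,405/6+170)
t=np.linspace(0,2*np.pi,73)
for y in (-.055,):
  for n,s,r in (('face',.310,.018),('bodyend',.357,.017)):
    c=np.array([wproj(pw(s,y+r*np.cos(a),.032+r*np.sin(a))) for a in t]); print(y,n,c.min(0),c.max(0))
rows((pw(.3335,-.055,.061),RT))
"
```

```text
t 8.475 p [0.6006 0.006  0.2562] q [-14.3  19.5 106.9  20.1  26.2 -33.6] F [-0.1 -0.5  0.1] M [-0.13  0.35  0.04] op 0.699
 panel s,y,h (TCP) 0.3334 -0.0552 0.0687 tip h 0.0497 rot err deg [-0.02 -0.02  0.01] F in panel(s,y,n) [-0.1 -0.5  0.1]
0.03 0.016 [332.4 230.6] obs 333 231.8
0.03 0.019 [332.4 231.8] obs 333 231.8
0.045 0.016 [332.4 231.5] obs 333 231.8
0.045 0.019 [332.3 232.6] obs 333 231.8
cap end [332.41942732 237.90918286] obs 333.0 237.5
end blue [373.32396007 238.25323691] obs 374.0 237.5
-0.055 face [265.8 254.2] [275.5 333.9]
-0.055 bodyend [369.9 256.3] [379.  331.5]
[0.0012, 0.0005, 0.0387, 0.0002, 0.0002, -0.0001]
```

View pics/w9.png

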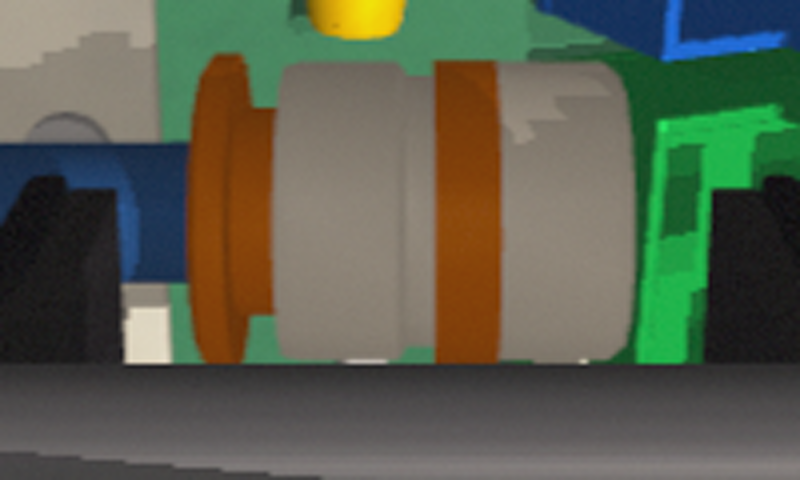

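>>> {"fn": "carry_out", "kwargs": {
  "targets": [
    [0.001,0,0.012,0,0,0],
    [0.001,0,0.024,0,0,0],
    [0.001,0,0.036,0,0,0],
    [0.001,0,0.036,0,0,0],
    [0.001,0,0.036,0,0,0]
  ]
}}

```text
time_s: 9.1
position: [0.6041, 0.0065, 0.2499]
tcp_rot: [[-0.058, 0.865, 0.499], [0.998, 0.051, 0.029], [-0.0, 0.5, -0.866]]
force: [-0.2, 0.3, -0.2]
opening: 0.702
```

```bash
python3 -c "
from go import *
st()
"
```

```text
t 9.1 p [0.6041 0.0065 0.2499] q [-14.2  20.3 106.8  20.5  25.4 -34. ] F [-0.2  0.3 -0.2] M [-0.11  0.36  0.01] op 0.702
 panel s,y,h (TCP) 0.3333 -0.055 0.0615 tip h 0.0425 rot err deg [-0.   -0.01  0.02] F in panel(s,y,n) [-0.2  0.3 -0.1]
```

>>> {"fn": "carry_out", "kwargs": {
  "targets": [
    [0,0,0,0,0,0],
    [0,0,0,0,0,0],
    [0,0,0,0,0,0],
    [0,0,0,0,0,0]
  ],
  "jaw": -1
}}

```text
time_s: 9.6
position: [0.6042, 0.0066, 0.25]
tcp_rot: [[-0.059, 0.864, 0.499], [0.998, 0.051, 0.029], [0.0, 0.5, -0.866]]
force: [-1.1, 1.4, 0.3]
opening: 0.514
```

```bash
python3 -c "
from go import *
import cv2
st();print(bot.read_state()['opening']*87)
a=bot.capture('wrist'); cv2.imwrite('pics/w10.png',cv2.resize(a[240:360,220:420],None,fx=4,fy=4,interpolation=cv2.INTER_CUBIC))
st()
"
```

```text
t 9.6 p [0.6042 0.0066 0.25  ] q [-14.2  20.3 106.8  20.5  25.4 -34. ] F [-1.1  1.4  0.3] M [-0.    0.35  0.07] op 0.514
 panel s,y,h (TCP) 0.3334 -0.0548 0.0615 tip h 0.0425 rot err deg [-0.01 -0.    0.01] F in panel(s,y,n) [-0.7  1.5  0.7]
44.711308862888735
t 9.65 p [0.6042 0.0066 0.25  ] q [-14.2  20.3 106.8  20.5  25.4 -34. ] F [-0.7  0.4  0.5] M [0.05 0.29 0.16] op 0.513
 panel s,y,h (TCP) 0.3334 -0.0548 0.0615 tip h 0.0425 rot err deg [-0.01 -0.    0.01] F in panel(s,y,n) [-0.3  0.5  0.8]
```

View pics/w10.png

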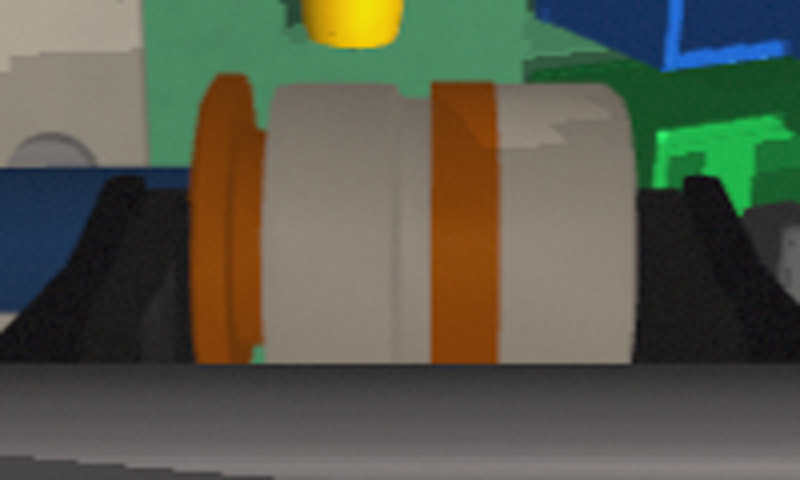

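>>> {"fn": "carry_out", "kwargs": {
  "targets": [
    [0,-0.01,0,0,0,0],
    [0,-0.02,0,0,0,0],
    [0,-0.03,0,0,0,0],
    [0,-0.03,0,0,0,0]
  ]
}}

```text
time_s: 10.15
position: [0.6026, 0.0061, 0.2494]
tcp_rot: [[-0.057, 0.86, 0.507], [0.998, 0.05, 0.028], [-0.001, 0.508, -0.862]]
force: [7.8, 4.1, 0.7]
opening: 0.515
```

```bash
python3 -c "
from go import *
st();print(bot.read_state()['opening']*87)
"
```

```text
t 10.15 p [0.6026 0.0061 0.2494] q [-14.3  20.2 107.4  21.5  24.5 -35. ] F [7.8 4.1 0.7] M [ 0.69 -0.96  0.48] op 0.515
 panel s,y,h (TCP) 0.3318 -0.0553 0.0618 tip h 0.0428 rot err deg [-0.5  -0.11  0.05] F in panel(s,y,n) [ 7.3  3.6 -3.5]
44.80492825259605
```

>>> {"fn": "carry_out", "kwargs": {
  "targets": [
    [0.001,-0.025,0,0.006,0.001,0],
    [0.002,-0.035,0,0.008,0.001,0],
    [0.002,-0.045,0,0.01,0.001,0],
    [0.002,-0.045,0,0.01,0.001,0]
  ]
}}

```text
time_s: 10.65
position: [0.6014, 0.0054, 0.2493]
tcp_rot: [[-0.055, 0.86, 0.507], [0.998, 0.049, 0.026], [-0.002, 0.507, -0.862]]
force: [14.4, 6.9, 1.4]
opening: 0.477
```

```bash
python3 -c "
from go import *
st();print(bot.read_state()['opening']*87)
"
```

```text
t 10.65 p [0.6014 0.0054 0.2493] q [-14.3  20.2 107.6  21.3  24.4 -34.8] F [14.4  6.9  1.4] M [ 1.   -1.85  0.68] op 0.477
 panel s,y,h (TCP) 0.3306 -0.0559 0.0623 tip h 0.0433 rot err deg [-0.48 -0.22  0.11] F in panel(s,y,n) [13.5  6.  -6.2]
41.46936390632039
```

>>> {"fn": "carry_out", "kwargs": {
  "targets": [
    [0.002,0.0,0.002,0.003,0,0],
    [0.004,0.01,0.004,0.005,0.002,-0.001],
    [0.004,0.025,0.004,0.005,0.002,-0.001],
    [0.004,0.04,0.004,0.005,0.002,-0.001],
    [0.004,0.06,0.004,0.005,0.002,-0.001],
    [0.004,0.06,0.004,0.005,0.002,-0.001]
  ]
}}

```text
time_s: 11.4
position: [0.6119, 0.0068, 0.2543]
tcp_rot: [[-0.058, 0.865, 0.499], [0.998, 0.05, 0.029], [-0.0, 0.5, -0.866]]
force: [-0.6, 0.5, -1.1]
opening: 0.477
```

```bash
python3 -c "
from go import *
import cv2
st();print(bot.read_state()['opening']*87)
a=bot.capture('wrist'); cv2.imwrite('pics/w11.png',cv2.resize(a[240:360,220:420],None,fx=4,fy=4,interpolation=cv2.INTER_CUBIC))
"
```

```text
t 11.4 p [0.6119 0.0068 0.2543] q [-13.9  20.5 105.5  19.3  26.5 -32.5] F [-0.6  0.5 -1.1] M [-0.07  0.5  -0.01] op 0.477
 panel s,y,h (TCP) 0.3423 -0.0551 0.0614 tip h 0.0424 rot err deg [ 0.03 -0.03  0.02] F in panel(s,y,n) [-1.   0.6 -0.7]
41.50141460594428
```

View pics/w11.png

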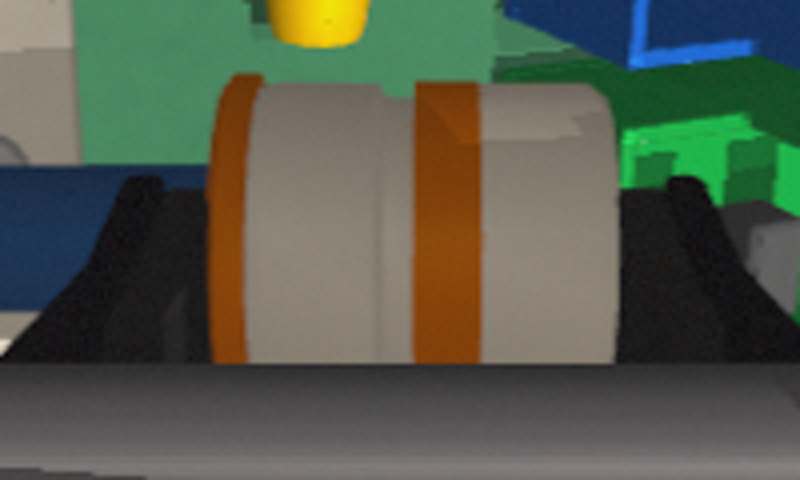

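>>> {"fn": "carry_out", "kwargs": {
  "targets": [
    [0,0.03,0,0,0,0],
    [0,0.06,0,0,0,0],
    [0,0.09,0,0,0,0],
    [0,0.12,0,0,0,0],
    [0,0.15,0,0,0,0],
    [0,0.18,0,0,0,0],
    [0,0.21,0,0,0,0],
    [0,0.24,0,0,0,0],
    [0,0.27,0,0,0,0],
    [0,0.27,0,0,0,0]
  ]
}}

```text
time_s: 12.7
position: [0.6591, 0.0095, 0.2817]
tcp_rot: [[-0.058, 0.864, 0.5], [0.998, 0.051, 0.029], [-0.0, 0.5, -0.866]]
force: [-0.0, 0.1, -1.8]
opening: 0.47
```

```bash
python3 -c "
from go import *
import cv2
st();print(bot.read_state()['opening']*87)
cv2.imwrite('pics/w12.png',bot.capture('wrist'))
# bin: top image corners of rim z=.075 ; crop x6 origin (420,225)
f=lambda X,Y,z: ray(TOP,(420+X/6,225+Y/6),z).round(4)
print('far left/right rim',f(120,78,.075),f(420,103,.075)); print('near left/right rim z.043',f(93,497,.043),f(377,520,.043))
"
```

```text
t 12.7 p [0.6591 0.0095 0.2817] q [-12.3  21.7  97.5  14.5  32.5 -25.9] F [-0.   0.1 -1.8] M [-0.13  0.44 -0.05] op 0.47
 panel s,y,h (TCP) 0.3969 -0.0552 0.0614 tip h 0.0424 rot err deg [-0.02 -0.04  0.01] F in panel(s,y,n) [-0.9  0.1 -1.6]
40.916264283149786
far left/right rim [ 0.5738 -0.307   0.075 ] [ 0.5612 -0.4352  0.075 ]
near left/right rim z.043 [ 0.3952 -0.2929  0.043 ] [ 0.3843 -0.4143  0.043 ]
```

View pics/w12.png

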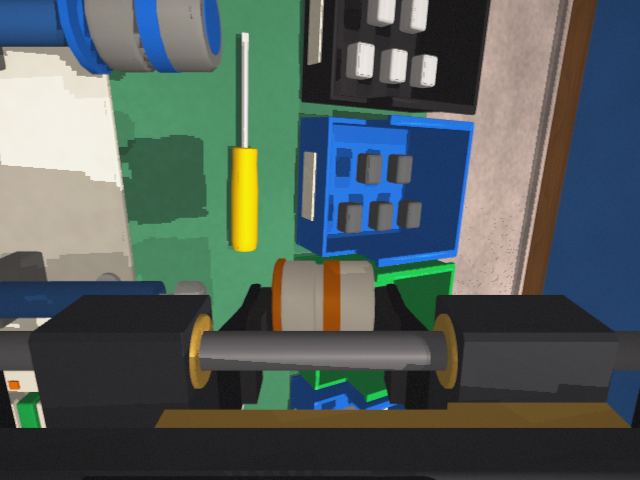

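```bash
cat >> go.py <<'E'
bin_=np.array([.4786,-.3624]); byaw=np.radians(-4.5)
cy,sy=np.cos(byaw),np.sin(byaw)
RB=np.column_stack([[-sy,cy,0],[cy,sy,0],[0,0,-1]])
E
python3 -c "
from go import *
Q=lambda f: RT@R.from_rotvec(f*R.from_matrix(RT.T@RB).as_rotvec()).as_matrix()
rows(([.659,.0095,.36],RT),([.62,-.05,.36],Q(.25)),([.59,-.11,.36],Q(.5)),([.56,-.17,.34],Q(.75)))
"
```

```text
[-0.0007, 0.1984, -0.34, -0.0004, 0.0003, -0.0002]
[-0.2863, 0.0147, -0.4458, 0.0828, -0.0055, 0.0211]
[-0.5771, -0.1302, -0.5293, 0.166, -0.0112, 0.0425]
[-0.8678, -0.325, -0.5261, 0.2492, -0.0169, 0.0638]
```

>>> {"fn": "carry_out", "kwargs": {
  "targets": [
    [0,0.06,-0.1,0,0,0],
    [0,0.12,-0.2,0,0,0],
    [0,0.2,-0.34,0,0,0],
    [-0.14,0.11,-0.39,0.04,-0.003,0.01],
    [-0.286,0.015,-0.446,0.083,-0.0055,0.021],
    [-0.43,-0.06,-0.49,0.125,-0.008,0.032],
    [-0.577,-0.13,-0.529,0.166,-0.011,0.0425],
    [-0.72,-0.23,-0.528,0.208,-0.014,0.053],
    [-0.868,-0.325,-0.526,0.249,-0.017,0.064],
    [-0.868,-0.325,-0.526,0.249,-0.017,0.064]
  ]
}}

```text
time_s: 14.0
position: [0.5596, -0.1718, 0.3389]
tcp_rot: [[0.048, 0.99, 0.129], [0.999, -0.048, 0.001], [0.007, 0.129, -0.992]]
force: [0.2, -0.4, -1.3]
opening: 0.473
```

```bash
python3 -c "
from go import *
st();print(bot.read_state()['opening']*87)
rows(([.52,-.26,.30],RB),([.4786,-.3624,.25],RB))
"
```

```text
t 14.0 p [ 0.5596 -0.1718  0.3389] q [-29.9  18.6  85.8   4.   69.1 -28.3] F [ 0.2 -0.4 -1.3] M [-0.06  0.12 -0.  ] op 0.473
 panel s,y,h (TCP) 0.3302 -0.2303 0.166 tip h 0.147 rot err deg [22.53 -1.58  5.95] F in panel(s,y,n) [-0.5 -0.4 -1.2]
41.186394889967836
[-0.4513, -0.1998, 0.1667, 0.0825, -0.0059, 0.0192]
[-0.9744, -0.4124, 0.3873, 0.0825, -0.0059, 0.0192]
```

>>> {"fn": "carry_out", "kwargs": {
  "targets": [
    [-0.15,-0.07,0.05,0.03,-0.002,0.006],
    [-0.3,-0.13,0.11,0.055,-0.004,0.013],
    [-0.45,-0.2,0.167,0.0825,-0.006,0.019],
    [-0.63,-0.27,0.24,0.0825,-0.006,0.019],
    [-0.8,-0.34,0.31,0.0825,-0.006,0.019],
    [-0.974,-0.412,0.387,0.0825,-0.006,0.019],
    [-0.974,-0.412,0.387,0.0825,-0.006,0.019],
    [-0.974,-0.412,0.387,0.0825,-0.006,0.019]
  ]
}}

```text
time_s: 15.0
position: [0.4792, -0.3614, 0.2503]
tcp_rot: [[0.078, 0.997, 0.001], [0.997, -0.078, 0.0], [0.0, 0.001, -1.0]]
force: [0.1, 0.2, -0.7]
opening: 0.473
```

```bash
python3 -c "
from go import *
import cv2
st();print(bot.read_state()['opening']*87)
cv2.imwrite('pics/w13.png',bot.capture('wrist'))
rows(([.4786,-.3624,.057],RB))
cv2.imwrite('pics/s13.png',bot.capture('scene'))
"
```

```text
t 15.0 p [ 0.4792 -0.3614  0.2503] q [-47.7  27.7  85.2   0.1  67.  -43.3] F [ 0.1  0.2 -0.7] M [-0.12  0.08  0.01] op 0.473
 panel s,y,h (TCP) 0.2068 -0.4149 0.135 tip h 0.116 rot err deg [29.9  -2.03  7.66] F in panel(s,y,n) [-0.2  0.2 -0.6]
41.12050271826917
[-0.0059, -0.0047, 0.9682, 0.0007, 0.0001, 0.0008]
```

View pics/w13.png

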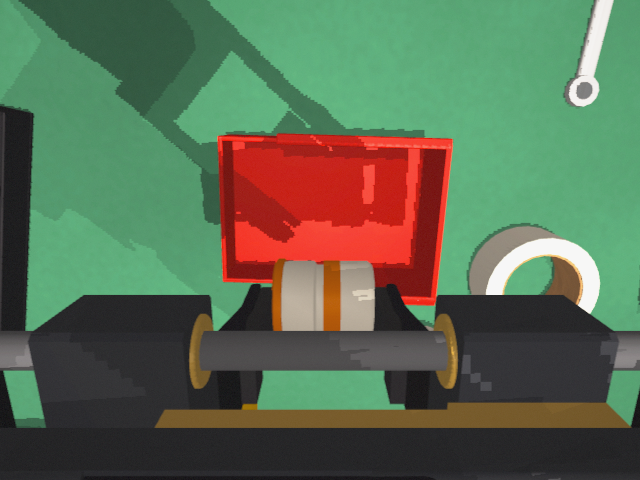

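View pics/s13.png

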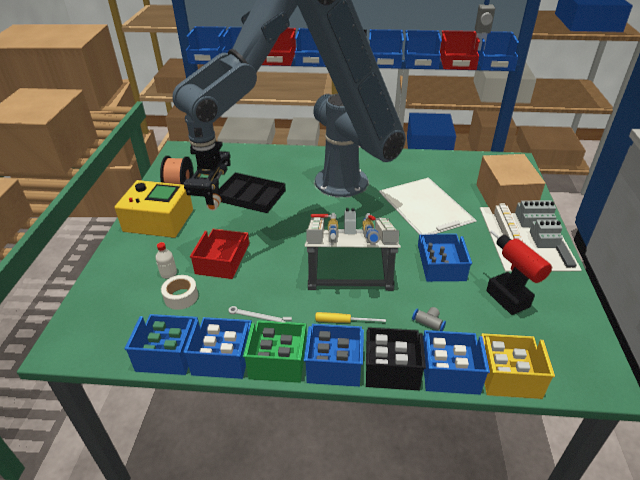

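```bash
python3 -c "
from go import *
for a,b,z in ((90,62.5,.075),(90,-62.5,.075),(-90,62.5,.043),(-90,-62.5,.043),(86,58,.004),(-86,58,.004)):
  x,y=a/1000,b/1000; p=[bin_[0]+cy*x-sy*y,bin_[1]+sy*x+cy*y,z]; print(np.round(p,3),wproj(p))
"
```

```text
[ 0.573 -0.307  0.075] [443.8 142.8]
[ 0.563 -0.432  0.075] [431.5 300.2]
[ 0.394 -0.293  0.043] [209.6 140.5]
[ 0.384 -0.418  0.043] [219.6 285.4]
[ 0.569 -0.311  0.004] [417.1 144.3]
[ 0.397 -0.298  0.004] [225.6 143.9]
```

>>> {"fn": "carry_out", "kwargs": {
  "targets": [
    [0,0.015,0.2,0,0,0],
    [0,0.015,0.4,0,0,0],
    [0,0.015,0.6,0,0,0],
    [0,0.015,0.75,0,0,0],
    [0,0.015,0.85,0,0,0],
    [0,0.015,0.92,0,0,0],
    [0,0.015,0.965,0,0,0],
    [0,0.015,0.965,0,0,0],
    [0,0.015,0.965,0,0,0]
  ]
}}

```text
time_s: 16.23
position: [0.4832, -0.362, 0.0586]
tcp_rot: [[0.077, 0.997, 0.002], [0.997, -0.077, -0.002], [-0.002, 0.003, -1.0]]
force: [-0.5, -0.5, -1.4]
opening: 0.476
```

```bash
python3 -c "
from go import *
import cv2
st();print(bot.read_state()['opening']*87)
cv2.imwrite('pics/w14.png',bot.capture('wrist'))
"
```

```text
t 16.225 p [ 0.4832 -0.362   0.0586] q [-47.4  42.9  92.7   0.   44.2 -43.1] F [-0.5 -0.5 -1.4] M [-0.09  0.12  0.01] op 0.476
 panel s,y,h (TCP) 0.1145 -0.4157 -0.033 tip h -0.052 rot err deg [29.82 -2.13  7.55] F in panel(s,y,n) [-1.2 -0.4 -1. ]
41.44026572839133
```

View pics/w14.png

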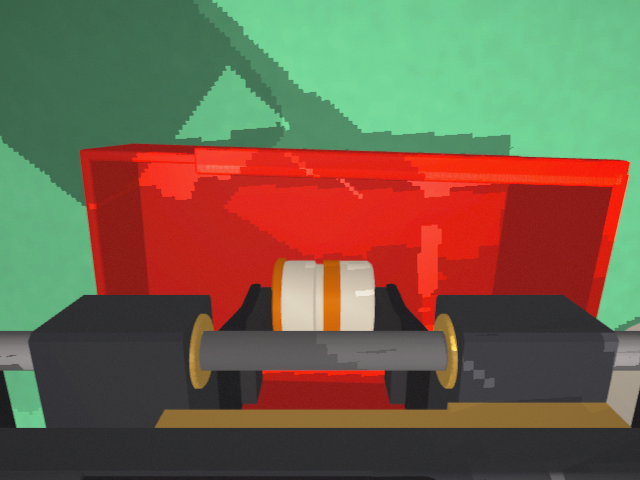

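>>> {"fn": "carry_out", "kwargs": {
  "targets": [
    [0,0,0.012,0,0,0],
    [0,0,0.025,0,0,0],
    [0,0,0.025,0,0,0]
  ]
}}

```text
time_s: 16.65
position: [0.4831, -0.3619, 0.0535]
tcp_rot: [[0.077, 0.997, 0.002], [0.997, -0.077, -0.002], [-0.001, 0.002, -1.0]]
force: [0.3, 0.8, -1.7]
opening: 0.477
```

```bash
python3 -c "
from go import *
st()
"
```

```text
t 16.65 p [ 0.4831 -0.3619  0.0535] q [-47.5  43.4  92.8   0.   43.7 -43.1] F [ 0.3  0.8 -1.7] M [-0.14  0.09 -0.03] op 0.477
 panel s,y,h (TCP) 0.1117 -0.4156 -0.0374 tip h -0.0564 rot err deg [29.83 -2.12  7.56] F in panel(s,y,n) [-0.6  0.8 -1.6]
```

Release (about 2 mm above the floor), then lift straight out.

>>> {"fn": "carry_out", "kwargs": {
  "targets": [
    [0,0,0,0,0,0],
    [0,0,0,0,0,0],
    [0,0,0,0,0,0],
    [0,0,0,0,0,0],
    [0,0,-0.1,0,0,0],
    [0,0,-0.3,0,0,0],
    [0,0,-0.6,0,0,0],
    [0,0,-0.9,0,0,0],
    [0,0,-1,0,0,0],
    [0,0,-1,0,0,0]
  ],
  "jaw": 0.5
}}

```text
time_s: 17.9
position: [0.4834, -0.3623, 0.2558]
tcp_rot: [[0.077, 0.997, 0.006], [0.997, -0.077, -0.005], [-0.005, 0.006, -1.0]]
force: [-0.4, 0.0, -0.4]
opening: 0.75
```

```bash
python3 -c "
from go import *
import cv2
st()
for n in ('wrist','scene','top'): cv2.imwrite(f'pics/{n}15.png',bot.capture(n))
"
```

```text
t 17.9 p [ 0.4834 -0.3623  0.2558] q [-47.5  27.5  84.6   0.   67.4 -43.1] F [-0.4  0.  -0.4] M [-0.13  0.07 -0.  ] op 0.75
 panel s,y,h (TCP) 0.2131 -0.4161 0.1376 tip h 0.1186 rot err deg [29.63 -2.33  7.5 ] F in panel(s,y,n) [-0.5  0.1 -0.2]
```

View pics/wrist15.png

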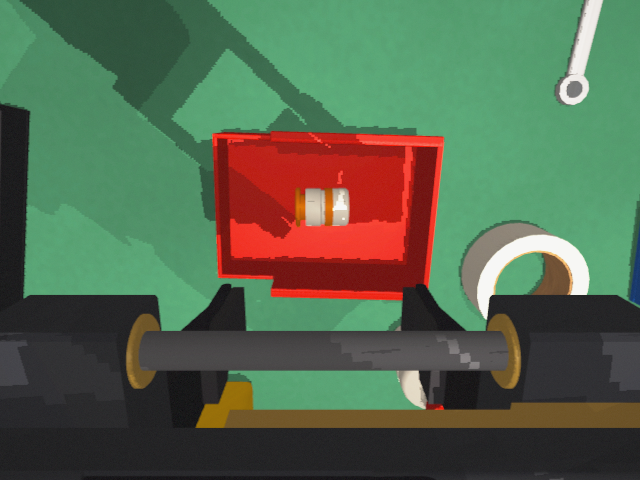

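View pics/top15.png

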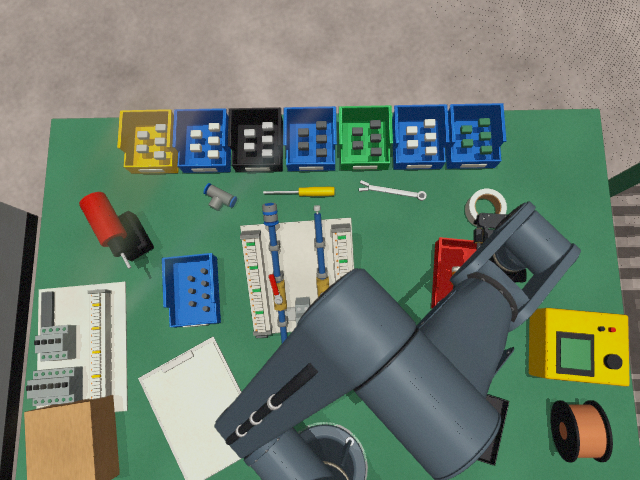

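View pics/scene15.png

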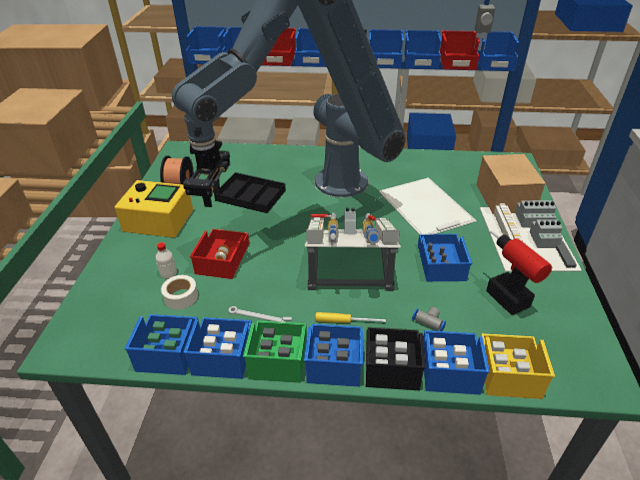

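>>> {"fn": "carry_out", "kwargs": {
  "targets": [
    [0.2,0,-0.3,0,0,0],
    [0.5,-0.05,-0.5,0,0,0],
    [0.8,-0.1,-0.5,0,0,0],
    [1,-0.15,-0.5,0,0,0],
    [1,-0.15,-0.5,0,0,0],
    [1,-0.15,-0.5,0,0,0]
  ]
}}

```text
time_s: 18.8
position: [0.4673, -0.1593, 0.3508]
tcp_rot: [[0.076, 0.997, -0.002], [0.997, -0.076, 0.001], [0.001, -0.002, -1.0]]
force: [-0.5, 0.6, 0.3]
opening: 0.754
```

```bash
python3 -c "
from go import *
import cv2
st()
for n in ('wrist',): cv2.imwrite(f'pics/{n}16.png',bot.capture(n))
print(wproj(pw(.125,-.055,.067)),[wproj(pw(.125+.07*np.cos(a),-.055-.07*np.sin(a),.067)) for a in (1.45,1.5,1.57)])
"
```

```text
t 18.8 p [ 0.4673 -0.1593  0.3508] q [-31.8  13.   91.8   0.   75.4 -27.5] F [-0.5  0.6  0.3] M [-0.14  0.01 -0.01] op 0.754
 panel s,y,h (TCP) 0.2571 -0.2124 0.2221 tip h 0.2031 rot err deg [30.06 -1.95  7.57] F in panel(s,y,n) [-0.2  0.7  0.5]
[243.6  14.7] [array([268.9, 111.6]), array([265.4, 112.6]), array([260.4, 113.7])]
```

View pics/wrist16.png

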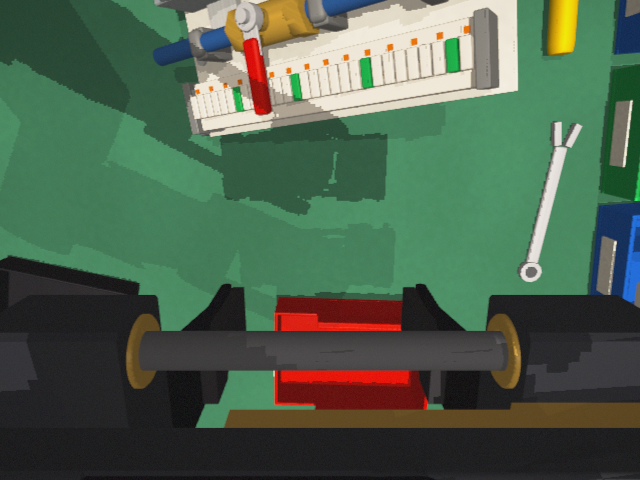

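```bash
python3 -c "
from go import *
st(); print(bot.hand_in())
"
```

```text
t 18.85 p [ 0.4675 -0.16    0.3509] q [-31.9  13.   91.7   0.   75.4 -27.5] F [ 0.5 -0.4  0.3] M [-0.14  0.04 -0.01] op 0.751
 panel s,y,h (TCP) 0.2572 -0.2131 0.2221 tip h 0.2031 rot err deg [30.05 -1.97  7.64] F in panel(s,y,n) [ 0.6 -0.4  0. ]
the job is handed in; nothing more can be done
None
```

The job is done and handed in at 18.9 s. I shut the valve on the orange-collared (right) line, took the cap off with its collar held in, and put it in the red bin.

- **Valve:** I pushed the lever until it met its stop at about 13 N. In the last wrist picture it points square across the tube, matching the predicted shut position.
- **Cap:** I squeezed it end to end and pushed it home. The jaw opening fell from 44.7 to 41.5 mm, which means the collar was fully in. While pushing home there were side forces of about 6 N. I then drew the cap straight up the tube axis for about 66 mm with the collar held in. The force readings on the way were only 1–2 N.
- **Bin:** I released the cap about 2 mm above the floor. The pictures show it lying in the red bin.
- **Everything else:** In the pictures the blue-capped line still has its cap on and its valve open. That lever stood at about 0.1 rad when I first measured it, and it looks unmoved. The bystander items look as they were. The arm ended clear of everything, with a force near 0 N.

The first panel estimate from the fixed cameras was about 3.7 mm off along the panel compared with the wrist camera. I corrected it before gripping the cap. No final check failed.

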